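# Close a filler tub in the bench lid press

## Robot

A 6-joint arm with a two-finger parallel gripper is mounted at the origin on a cart in front of the work surface, level with it; the furniture and walls round the work are solid. World frame = base frame: x ahead of the robot, y to its left, z up, the work surface at z = 0. Lengths are in mm, angles in rad, forces in N, time in s.
With the tool pointing down it reaches from about 350 to 775 mm from the base axis. Payload 7.3 kg.
Tool frame: the origin (TCP) lies at the very end of the fingers, on their centre line; the grasp point (between the pads) lies 19 mm behind it; z points along the fingers, y is the line along which they close (so a half turn about z gives the same grasp; the last joint's range is limited). The gripper opens to 92 mm and grips with 3 to 60 N. Pads are 19 mm wide; open, the fingers measure 130 mm over their backs; the gripper's body (75 mm by 190 mm) begins 47 mm behind the grasp point.
Start: joints at [1.117, 0.342, 1.524, -0, 1.275, -0.146], TCP at [159.042, 500.354, 191.241] pointing down, gripper open.
Joint ranges: [-2.53, 2.53], [-0.77, 2.02], [0.04, 2.7], [-1, 4.14], [0.28, 2.66], [-3.11, 3.11]. Speed limits (rad/s): [2.57, 2.57, 3.14, 3.14, 3.14, 3.14].

## Interface

Orientations are given as [roll, pitch, yaw] about the fixed x, y, z axes, in that order (R = Rz(yaw) Ry(pitch) Rx(roll)).
In Python, from plant import get_obs, vision, workorder gives the robot as it stands.
- The arm moves only by the shell command python3 -m pendant 'ROWS' [OPENING]. ROWS is a JSON object of lists of equal length, an entry for each row: "dp": the shift along the tool's x, y, z in m, a list of three; "rotation": the turn, a rotation vector about the tool's x, y, z in rad, a list of three. A call has 1 to 8 rows; each row is the pose to reach, as a shift and turn from the pose commanded when the call began, along the tool's axes at that moment; what a row does not reach only later rows make up. A row lasts 1/8 s, in which the tool goes at most 62.5 mm and 10.7 degrees, less where a joint would pass 70% of its speed; a pose out of reach is approached as far as the arm can. A call with a gripper value outside its range is refused whole. OPENING is the finger opening in m, from 0 to 0.0918, set as the call begins (- or left out, the last holds). The fingers move at their own pace and stop on an object; the grip force is fixed at half the most. Time passes only in rows, so rows that repeat a pose let the fingers close. It gives the time, the measured TCP pose, the force, the opening and the grip force at its end, in the units of the state.
- get_obs(): the state, without advancing time (a new reading comes with each control period).
- vision.capture(name): name is "scene" or "top" or "wrist"; returns a dict with "pixels" (400x640x3 uint8, red, green, blue), "vfov" (degrees; the focal length in pixels is half the picture's height over the tangent of half this angle, whatever the lens; pixels are square), "cx", "cy" (the principal point, pixels), "pose" (4x4, takes a point from camera to world coordinates); the wrist camera has in their place "T_tool_cam" (4x4, takes a point from camera to tool coordinates, whose origin is the TCP and whose axes are the flange's). Camera axes: x right, y up, looking along -z (the intrinsics and any distortion apply to the point x, -y, -z); pixel columns grow to the right and rows downward; lengths in mm; the calibration is good to about 2 mm. A picture is of the moment at which its call begins: read the wrist's pose just before it. There is no depth.
- workorder.close_job(): hands the job in; it is judged then, once.
The state is a dict: "time": time; "joint_positions": joint angles; "dq": joint speeds; "tau": joint torques, N m; "tool_pos": TCP position; "tcp_rot": TCP orientation; "contact_force": force on the tool from outside, world axes, zero at the start; "moment": the same for the moment, N m; "grip_width": finger opening in mm; "finger_force": force on a finger pad.
Only numpy, scipy, OpenCV 4.12 (cv2) and the standard library are available. Lean on these libraries where they do the work, as an engineer would, in place of code of your own. Each camera call takes 0.05 s, during which the arm holds its last target. There are 200 camera calls.

## Task

The lid of the oblong white filler tub is only resting in place; close it in the blue bench lid press. Keeping the tub upright, set it down on the press's rollers, let go, then push it along the rollers until it stands fully home against the end stop under the ram. Only then lift the red locking knob until it stays up, pull the black lever handle all the way down so that the lid is pressed fully home, and let the handle come all the way back up; leave the other loose things on the table where they are.

Things in the scene. Friction and masses are not known exactly. Their poses are not given: they have to be found in the camera images.
- tub: oblong white filler tub with yellow and blue side bands and a blue snap lid, 62 mm wide (its x), 130 mm long (its y), 76 mm high with the lid proud, 70 mm with it home; white body 58 mm high, sides flat and upright. About 0.46 kg. Origin at the centre of its underside, z up. Grip it across its width, about 48 mm up, so that the palm clears the lid and the fingertips clear the rails; ends alike
- lid (a joint): how far the tub's lid has been pressed down, m: about 0 as it stands proud, 0.006 fully home. It takes about 30 N to move, stays where it is pressed; the ram does it
- press: blue bench lid press, fixed. Origin on the table top under the ram axis; z up. Its x points to the column at the back (from x = 70 mm, 215 mm high), its y out along the roller infeed. Rollers lie at y = 70 to 221 mm between two low rails, then a steel anvil under the ram; this bed is 36 mm above the table. The rails run on to the end stop, whose face is at y = -66 mm
- infeed (a point): point on the roller bed midway between the rails, 150 mm along the press's y, 36 mm above the table: where the tub's underside is centred when set down clear of the press, its length along the rails. Axes as the press. Rails are 71 mm apart inside (4.5 mm play each side of the tub), 84 mm over all, tops 48 mm above the table. The free-turning rollers roll at the slightest push
- bay (a point): point on the bed (36 mm above the table) under the ram; the tub's underside is centred here when home. Axes as the press. The ram pad, 44 mm across, hangs 126 mm above the table, the head (36 mm wide in y, x = -26 to 130 mm) 150 to 212 mm: no room for a gripper holding the tub from above; closed fingers pushing its end 25 to 50 mm above the bed reach. Sliding on the anvil takes 2 to 5 N
- catch (a joint): lift of the red locking knob, m: 0 locked (its pin stands between two lugs of the lever hub, so that the lever cannot turn), 0.022 fully lifted; free from about 0.015. It moves straight up, about 3 N, and stays where it is left
- catch_knob (a point): centre of the red knob's head, where to grip it: 26 mm across, 30 mm high, top 12 mm above this point; free to be gripped from above with fingers either way
- lever (a joint): angle of the press lever, rad: 0 fully up (spring-held), 0.84 all the way down (stop). The ram comes down 26.5 mm per rad, meets the lid near 0.53, has it home near 0.78. About 3 N at the grip to start, 7 N when down, 12 to 20 N while pressing the lid home; springs back up when let go
- lever_grip (a point): middle of the lever's black handle grip, a round bar 22 mm thick, 94 mm long, along the press's y; 284 mm above the table when up, 143 mm when down. It moves on an arc of 180 mm radius about point lever_hinge, from 40 degrees above level, down and towards the press's -x; can be gripped from above, fingers closing along the press's x
- lever_hinge (a point): point on the lever's hinge axis, level with the middle of the grip; the axis is the press's y
- sanding_block: loose white sanding block, 64 x 102 x 26 mm, origin at the centre of its underside; leave alone
- tape_blue: loose roll of blue tape, 92 mm across, 30 mm high, origin at the centre of its underside; leave alone
- tin_green: loose small lever-lid tin with a green band, 63 mm across, 51 mm high, origin at the centre of its underside; leave alone

How it is judged (in metres and radians):
On the way, in this order (a step that is already met when the one before it is completed fails the run):
1. the tub stands upright on the rollers, clear of the ram, and has been let go; the lid is still proud and the knob still locked (y of tub in the frame of infeed between -0.05 and 0.05 m and x of tub in the frame of infeed between -0.008 and 0.008 m and z of tub in the frame of infeed between -0.004 and 0.004 m and contact force between the fingers and tub below 0.3 N and value of joint lid below 0.003 m and value of joint catch below 0.008 m), for 0.2 s.
2. the tub stands home against the end stop under the ram (within 5 mm), the lid still proud and the knob still locked (y of tub in the frame of bay below 0.005 m and x of tub in the frame of bay between -0.008 and 0.008 m and z of tub in the frame of bay below 0.004 m and value of joint lid below 0.003 m and value of joint catch below 0.008 m), for 0.2 s.
3. the locking knob is lifted (15 mm or more) with the lever still up and the tub in the bay (value of joint catch above 0.015 m and value of joint lever below 0.15 rad and value of joint lid below 0.003 m and y of tub in the frame of bay below 0.008 m), for 0.1 s.
4. the lever is down and has pressed the lid home (within 1 mm) (value of joint lever above 0.65 rad and value of joint lid above 0.005 m), for 0.1 s.
At the end, for the whole second after the job is handed in: The lid is pressed home within 1 mm, the tub stands upright and still on the bed of the bay within 8 mm of the end stop, and the lever is back up (within 0.08 rad) (value of joint lid above 0.005 m and value of joint lever below 0.08 rad and y of tub in the frame of bay below 0.008 m and x of tub in the frame of bay between -0.008 and 0.008 m and z of tub in the frame of bay between -0.004 and 0.004 m and angle between tub's own z axis and vertical below 0.05 rad and linear speed of tub below 0.01 m/s); the robot touches nothing.
It fails at once if the tub is tipped by more than 30 degrees (angle between tub's own z axis and vertical above 0.52 rad).
It fails at once if the sanding block, the tape roll or the green tin is moved by more than 40 mm (distance of any of sanding_block, tape_blue, tin_green from where it was at the start of the episode above 0.04 m).
It also fails if it takes over 72 s, if anything falls off the work surface, if the arm or the gripper's body presses on something with over 40 N, if the wrist force passes 120 N, or if a joint passes its speed limit or range.

## Working session

There is one attempt and no reset: what is moved stays moved. The work goes in short steps, Python scripts to look and compute and a shell command to move; the robot and the scene stay as the last step left them, time stands still between calls to the robot, and variables do not carry over. Pictures are saved under pics/ and viewed, at most 10 in all, crops included, and the job is handed in when it is done.

```bash
ls; mkdir -p pics; python3 - <<'E'
from plant import get_obs, vision
import cv2,numpy as np
print(get_obs())
for n in ["scene","top"]:
    d=vision.capture(n); cv2.imwrite(f"pics/{n}0.png",d["pixels"][...,::-1]); print(n,{k:v for k,v in d.items() if k!="pixels"})
d=vision.capture("wrist"); print({k:v for k,v in d.items() if k!="pixels"})
E
```

```text
pics
{'time': 0.0, 'joint_positions': array([ 1.11700491e+00,  3.42733936e-01,  1.52500616e+00,  1.00751924e-05,
        1.27540129e+00, -1.46004211e-01]), 'dq': array([-0.0017364 ,  0.00072852,  0.00079455, -0.00081167,  0.00178514,
       -0.00262806]), 'tau': array([-3.39857143e-04, -4.31257796e+01, -2.44218367e+01,  7.17212283e-02,
        5.60529891e-02, -1.17321433e-04]), 'tool_pos': array([158.82409217, 499.92008773, 190.54297924]), 'tcp_rot': array([-3.14006180e+00, -2.34850136e-04,  2.83380233e+00]), 'contact_force': array([ 1.03425571, -0.76203446,  0.4868062 ]), 'moment': array([ 0.0229636 , -0.0543607 , -0.02131774]), 'finger_force': 0.0, 'grip_width': 92.33654921377982}
scene {'vfov': 48.55786163175266, 'cx': 320.63621766004115, 'cy': 193.50435131351392, 'pose': array([[ 6.47348610e-01,  5.89233182e-01, -4.83470820e-01,
        -1.26357359e+02],
       [-7.61990366e-01,  4.85651678e-01, -4.28384325e-01,
        -6.46532452e+02],
       [-1.76198442e-02,  6.45714105e-01,  7.63375947e-01,
         1.29796799e+03],
       [ 0.00000000e+00,  0.00000000e+00,  0.00000000e+00,

[... 194 characters left out ...]
17e+01],
       [-9.16666092e-01,  3.66549089e-01, -1.59264061e-01,
        -2.99149133e+02],
       [ 7.85755530e-03,  4.14957494e-01,  9.09806868e-01,
         1.66711346e+03],
       [ 0.00000000e+00,  0.00000000e+00,  0.00000000e+00,
         1.00000000e+00]])}
{'vfov': 66.90562170806355, 'cx': 317.5416656270641, 'cy': 198.87323797115795, 'T_tool_cam': array([[ 1.89911961e-04,  9.64191573e-01,  2.65206664e-01,
         7.20642301e+01],
       [ 9.99999895e-01, -7.27620218e-05, -4.51555065e-04,
        -6.18328588e-01],
       [-4.16088615e-04,  2.65206722e-01, -9.64191486e-01,
        -1.93821031e+02],
       [ 0.00000000e+00,  0.00000000e+00,  0.00000000e+00,
         1.00000000e+00]])}
```

View pics/scene0.png

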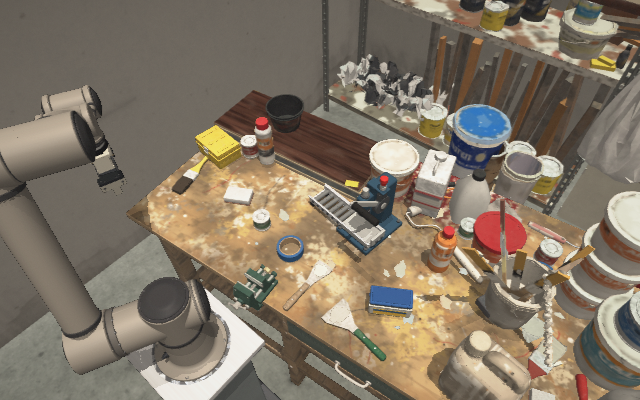

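View pics/top0.png

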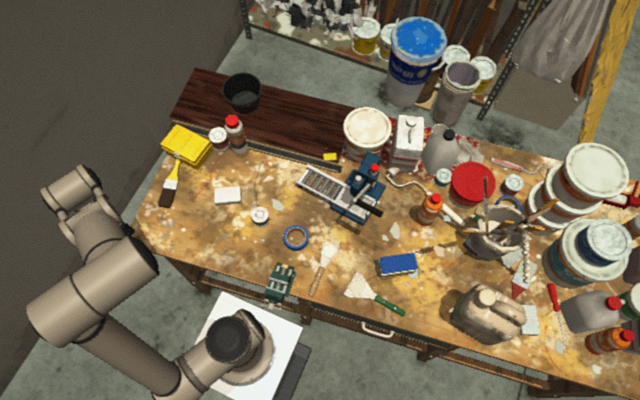

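Scene: blue-lidded tub at (390,300), press with infeed around (345,215), red knob (384,181). Top: tub (398,264), press (360,190). Tape, tin and block lie left of the press. Enlarging the press and tub.

```bash
python3 - <<'E'
import cv2,numpy as np
a=cv2.imread("pics/scene0.png")[165:325,300:430]; b=cv2.imread("pics/top0.png")[145:285,290:430]
a=cv2.resize(a,(396,488),interpolation=cv2.INTER_CUBIC);b=cv2.resize(b,None,fx=3.4,fy=3.4,interpolation=cv2.INTER_CUBIC)[:488,:400]
h=max(a.shape[0],b.shape[0]);f=lambda i:cv2.copyMakeBorder(i,0,h-i.shape[0],0,0,0)
cv2.imwrite("pics/c.png",np.hstack([f(a),f(b)]));print(a.shape,b.shape)
E
```

```text
(488, 396, 3) (476, 400, 3)
```

View pics/c.png

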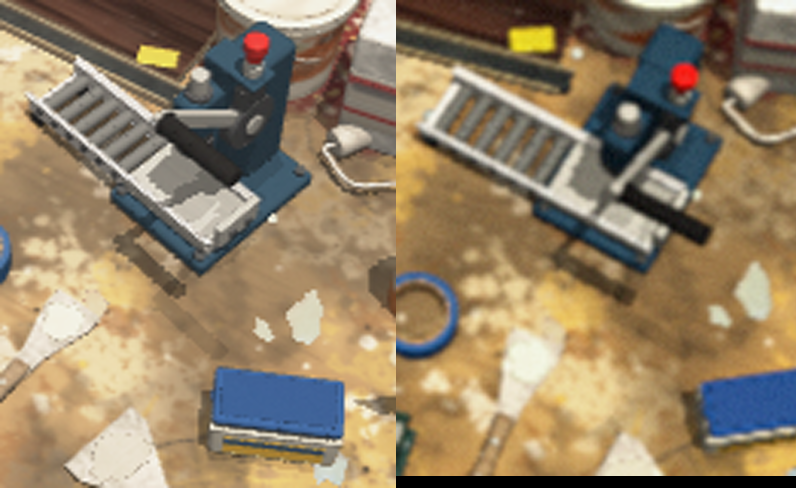

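```bash
cat > h.py <<'E'
import numpy as np, cv2
from scipy.spatial.transform import Rotation as R
from plant import get_obs, vision
def shot(n):
    o=get_obs(); d=vision.capture(n)
    if n=="wrist":
        T=np.eye(4);T[:3,:3]=R.from_euler("xyz",o["tcp_rot"]).as_matrix();T[:3,3]=o["tool_pos"]
        d["pose"]=T@d["T_tool_cam"]
    return d
def ray(d,uv):
    uv=np.atleast_2d(np.array(uv,float)); f=200/np.tan(np.radians(d["vfov"])/2)
    r=np.c_[(uv[:,0]-d["cx"])/f,-(uv[:,1]-d["cy"])/f,-np.ones(len(uv))]
    return d["pose"][:3,3],r@d["pose"][:3,:3].T
def plane(d,uv,z):
    o,r=ray(d,uv); return o+r*((z-o[2])/r[:,2])[:,None]
def proj(d,P):
    P=np.atleast_2d(P); f=200/np.tan(np.radians(d["vfov"])/2)
    c=(P-d["pose"][:3,3])@d["pose"][:3,:3]
    return np.c_[d["cx"]-f*c[:,0]/c[:,2], d["cy"]+f*c[:,1]/c[:,2]]
def tri(d1,a,d2,b):
    o1,r1=ray(d1,a);o2,r2=ray(d2,b); r1=r1[0];r2=r2[0]
    s=np.linalg.lstsq(np.c_[r1,-r2],o2-o1,rcond=None)[0]
    p,q=o1+s[0]*r1,o2+s[1]*r2; return (p+q)/2,np.linalg.norm(p-q)
def mask(d,lo,hi,box=None):
    h=cv2.cvtColor(d["pixels"],cv2.COLOR_RGB2HSV); m=cv2.inRange(h,lo,hi)
    if box: k=np.zeros_like(m);x0,y0,x1,y1=box;k[y0:y1,x0:x1]=1;m*=k
    return m
def blob(m):
    c=max(cv2.findContours(m,cv2.RETR_EXTERNAL,cv2.CHAIN_APPROX_NONE)[0],key=cv2.contourArea)
    return c[:,0,:]
E
python3 - <<'E'
from h import *
S=shot("scene");T=shot("top")
for d,b in((S,(365,280,420,305)),(T,(375,245,425,280))):
    c=blob(mask(d,(105,120,60),(125,255,255),b)); P=plane(d,c,76)[:,:2].astype(np.float32)
    print("lid",cv2.minAreaRect(P))
k=[]
for d,b in((S,(375,170,395,195)),(T,(365,160,385,180))):
    m=mask(d,(0,150,100),(8,255,255),b)|mask(d,(172,150,100),(180,255,255),b)
    k.append(cv2.minAreaRect(blob(m))[0])
print("knob",k,tri(S,k[0],T,k[1]))
s=396/130;sy=488/160
fs=lambda p:[(300+x/s,165+y/sy) for x,y in p]; ft=lambda p:[(290+(x-396)/3.4,145+y/3.4) for x,y in p]
A=fs([(28,97),(205,245),(80,60),(260,200)]);B=ft([(420,135),(645,248),(455,70),(688,180)])
print("rails S",plane(S,A,48)[:,:2].round());print("rails T",plane(T,B,48)[:,:2].round())
for a,b in((fs([(160,122)]),ft([(618,188)])),(fs([(237,178)]),ft([(708,235)]))):print("grip ends",tri(S,a,T,b))
for z,p in((0,(261,217)),):pass
print("tape,tin,block",plane(S,[(290,247),(261,213),(238,190)],25).round())
E
```

```text
lid ((473.2369689941406, -386.24774169921875), (59.69434356689453, 125.73222351074219), 32.788917541503906)
lid ((471.77545166015625, -382.8266906738281), (55.54811477661133, 126.83050537109375), 31.99864387512207)
knob [(383.5, 180.5), (374.5, 167.5)] (array([ 683.19049239, -190.31218294,  278.72912809]), np.float64(1.8971642089579546))
rails S [[ 626.   77.]
 [ 591. -213.]
 [ 712.   67.]
 [ 680. -225.]]
rails T [[ 617.   74.]
 [ 592. -209.]
 [ 709.   72.]
 [ 687. -224.]]
grip ends (array([ 545.77895043, -175.81853656,  278.62165653]), np.float64(1.2200294572606498))
grip ends (array([ 535.34941054, -272.41892429,  281.17425544]), np.float64(1.7333538467480218))
tape,tin,block [[431.  -6.  25.]
 [471. 175.  25.]
 [493. 322.  25.]]
```

```bash
cat > go.py <<'E'
import sys
from h import *
# go.py x y z yawdeg [x y z yaw ...] : prints dp (m) and rotation for tool-down targets, each from the one before
o=get_obs(); p=o["tool_pos"]; M=R.from_euler("xyz",o["tcp_rot"])
print("now",p.round(1),np.degrees(o["tcp_rot"]).round(1))
a=list(map(float,sys.argv[1:]))
for i in range(0,len(a),4):
    t=np.array(a[i:i+3]);N=R.from_euler("xyz",[np.pi,0,np.radians(a[i+3])])
    d=M.inv().apply(t-p); r=(M.inv()*N).as_rotvec()
    print("dp",(d/1000).round(4),"rot",r.round(3),"rows",max(np.linalg.norm(d)/62.5,np.degrees(np.linalg.norm(r))/10.7).round(1))
    p,M=t,N
E
python3 go.py 400 300 290 162.4 620 100 290 84.2
```

```text
now [159.  500.2 190.9] [-180.    -0.   162.4]
dp [-0.2903 -0.1178 -0.099 ] rot [-0.001 -0.    -0.001] rows 5.3
dp [-0.2702 -0.1241 -0.    ] rot [-0.    -0.     1.365] rows 7.3
```

```bash
python3 -m pendant '{"dp":[[-0.29,-0.118,-0.1],[-0.29,-0.118,-0.1],[-0.29,-0.118,-0.1],[-0.29,-0.118,-0.1],[-0.29,-0.118,-0.1],[-0.29,-0.118,-0.1]],"rotation":[[0,0,0],[0,0,0],[0,0,0],[0,0,0],[0,0,0],[0,0,0]]}' && python3 -m pendant '{"dp":[[-0.27,-0.124,0],[-0.27,-0.124,0],[-0.27,-0.124,0],[-0.27,-0.124,0],[-0.27,-0.124,0],[-0.27,-0.124,0],[-0.27,-0.124,0],[-0.27,-0.124,0]],"rotation":[[0,0,1.365],[0,0,1.365],[0,0,1.365],[0,0,1.365],[0,0,1.365],[0,0,1.365],[0,0,1.365],[0,0,1.365]]}'; python3 - <<'E'
from h import *
o=get_obs();print(o["tool_pos"],o["tcp_rot"],abs(o["dq"]).max(),o["time"])
d=shot("wrist");np.save("w1.npy",d,allow_pickle=True);cv2.imwrite("pics/w1.png",d["pixels"][...,::-1])
E
```

```text
time: 1.0
tool_pos: [402.2, 298.0, 292.2]
tcp_rot: [3.141, 0.002, 2.83]
contact_force: [0.8, 0.5, 0.4]
grip_width: 91.7
finger_force: 0.0
time: 2.0
tool_pos: [619.0, 101.0, 290.4]
tcp_rot: [-3.14, -0.0, 1.466]
contact_force: [0.1, 1.4, -0.3]
grip_width: 92.0
finger_force: 0.0
[619.00770306 100.99333729 290.38671962] [-3.13990818e+00 -3.26565506e-04  1.46618497e+00] 0.3723070035330541 2.0
```

View pics/w1.png

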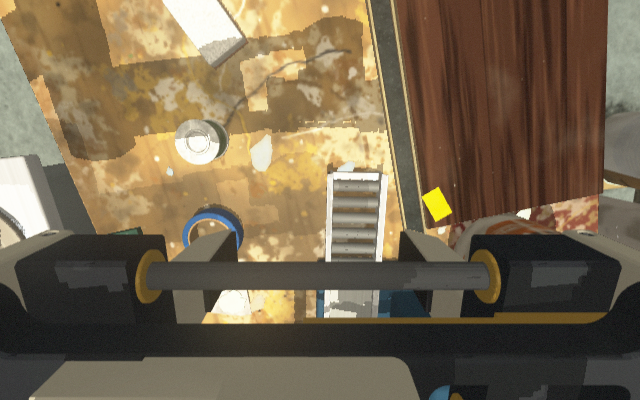

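Rails run from (329,173)/(386,173) down to about (320,315)/(380,315); roller end at row 173. Measuring the rail edges at z = 48.

```bash
python3 - <<'E'
from h import *
for i in range(4): d=shot("wrist")
print(abs(get_obs()["dq"]).max())
h=cv2.cvtColor(d["pixels"],cv2.COLOR_RGB2HSV)
m=((h[...,1]<50)&(h[...,2]>170)).astype(np.uint8)
L=[];Rr=[]
for v in list(range(182,225,3)):
    x=np.where(m[v,315:395])[0]+315
    L.append((x[0],v));Rr.append((x[-1]+1,v))
print(L[::4],Rr[::4])
PL=plane(d,L,48);PR=plane(d,Rr,48)
for P in (PL,PR):
    a=cv2.fitLine(P[:,:2].astype(np.float32),cv2.DIST_HUBER,0,.01,.01).ravel(); print(a, "x at y=60:",a[2]+(60-a[3])*a[0]/a[1])
print("end",plane(d,[(332,173),(358,173),(386,173)],48))
E
python3 go.py 620 100 290 84.2
```

```text
0.0038282544105165276
[(np.int64(327), 182), (np.int64(327), 194), (np.int64(326), 206), (np.int64(326), 218)] [(np.int64(388), 182), (np.int64(387), 194), (np.int64(386), 206), (np.int64(385), 218)]
[1.22616366e-01 9.92454171e-01 6.26063965e+02 4.81529007e+01] x at y=60: 627.52765
[1.2528795e-01 9.9212044e-01 7.1465179e+02 3.7495121e+01] x at y=60: 717.4938
end [[637.89891947  88.89526711  48.        ]
 [675.70544786  85.1256726   48.        ]
 [716.40601414  81.06752081  48.        ]]
now [619.2 100.7 291. ] [-180.    -0.    84.3]
dp [-0.0006  0.0009  0.0009] rot [-0.001 -0.     0.001] rows 0.0
```

```bash
python3 -m pendant '{"dp":[[-0.096,0.055,0.07],[-0.096,0.055,0.07],[-0.096,0.055,0.07],[-0.096,0.055,0.07],[-0.096,0.055,0.07]],"rotation":[[0,0,-0.016],[0,0,-0.016],[0,0,-0.016],[0,0,-0.016],[0,0,-0.016]]}'; cat > rails.py <<'E'
from h import *
for i in range(3): d=shot("wrist")
np.save("w2.npy",d,allow_pickle=True);cv2.imwrite("pics/w2.png",d["pixels"][...,::-1])
o=get_obs();print(o["tool_pos"],np.degrees(o["tcp_rot"]),abs(o["dq"]).max())
E
python3 rails.py
```

```text
time: 2.88
tool_pos: [664.6, 0.4, 222.7]
tcp_rot: [3.139, -0.0, 1.487]
contact_force: [-0.8, 0.1, -0.3]
grip_width: 91.7
finger_force: 0.0
[6.64465033e+02 1.75509896e-01 2.22475717e+02] [ 1.79889526e+02 -1.05710885e-02  8.51681963e+01] 0.005466556724042473
```

View pics/w2.png

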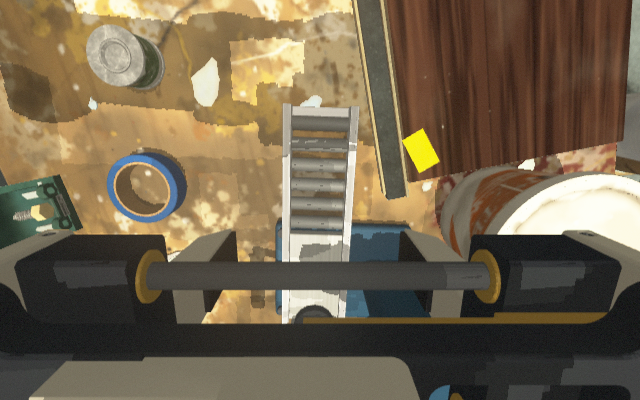

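Rails now at columns 283–358, end at row 105, rollers to row ~230. Measuring them and reprojecting against the other views.

```bash
python3 - <<'E'
from h import *
d=np.load("w2.npy",allow_pickle=True).item()
h=cv2.cvtColor(d["pixels"],cv2.COLOR_RGB2HSV).astype(int)
for v in (130,180,215): print(v,[(u,h[v,u,1],h[v,u,2]) for u in list(range(278,296,1))+list(range(344,362,1))])
m=((h[...,1]<60)&(h[...,2]>140))
rows=range(115,225,2);E=[[],[]]
for v in rows:
    x=np.where(m[v,276:364])[0]+276; E[0].append((x[0],v));E[1].append((x[-1]+1,v))
X=[]
for e in E:
    P=plane(d,e,48); a=cv2.fitLine(P[:,:2].astype(np.float32),cv2.DIST_HUBER,0,.01,.01).ravel();X.append(a[2]+(10-a[3])*a[0]/a[1]); print(a,X[-1])
print(sum(X)/2,"end",plane(d,[(290,105),(320,105),(352,105)],48))
E
```

```text
130 [(278, np.int64(122), np.int64(142)), (279, np.int64(111), np.int64(140)), (280, np.int64(116), np.int64(143)), (281, np.int64(116), np.int64(139)), (282, np.int64(77), np.int64(145)), (283, np.int64(31), np.int64(195)), (284, np.int64(31), np.int64(181)), (285, np.int64(27), np.int64(177)), (286, np.int64(35), np.int64(176)), (287, np.int64(30), np.int64(177)), (288, np.int64(31), np.int64(180)), (289, np.int64(30), np.int64(186)), (290, np.int64(38), np.int64(156)), (291, np.int64(39), np.int64(117)), (292, np.int64(51), np.int64(109)), (293, np.int64(106), np.int64(108)), (294, np.int64(114), np.int64(128)), (295, np.int64(112), np.int64(130)), (344, np.int64(36), np.int64(93)), (345, np.int64(39), np.int64(92)), (346, np.int64(38), np.int64(94)), (347, np.int64(36), np.int64(91)), (348, np.int64(37), np.int64(104)), (349, np.int64(35), np.int64(110)), (350, np.int64(28), np.int64(201)), (351, np.int64(28), np.int64(183)), (352, np.int64(29), np.int64(178)), (353, np.int64(29), np.int64(173)), (354, np.int64(31), np.int64(175)), (355, np.int64(32), np.int64(161)), (356, np.int
[... 2396 characters left out ...]
64(17), np.int64(234)), (351, np.int64(14), np.int64(245)), (352, np.int64(99), np.int64(181)), (353, np.int64(132), np.int64(189)), (354, np.int64(123), np.int64(193)), (355, np.int64(134), np.int64(179)), (356, np.int64(130), np.int64(183)), (357, np.int64(135), np.int64(192)), (358, np.int64(136), np.int64(219)), (359, np.int64(139), np.int64(220)), (360, np.int64(139), np.int64(225)), (361, np.int64(134), np.int64(224))]
[1.2697524e-01 9.9190587e-01 6.2156793e+02 1.1925255e+01] 621.3215
[1.1899339e-01 9.9289507e-01 7.1077936e+02 3.0690768e+00] 711.61
666.4657 end [[638.97669643  85.67720433  48.        ]
 [673.75055977  82.75317813  48.        ]
 [710.85097974  79.633519    48.        ]]
```

```bash
python3 - <<'E'
from h import *
d=np.load("w2.npy",allow_pickle=True).item()
c=blob(mask(d,(100,120,60),(125,255,255),(95,140,195,230)))
for z in (0,15,30): print("tape",z,cv2.fitEllipse(plane(d,c,z)[:,:2].astype(np.float32)))
S=shot("scene");print(proj(S,[[431,-6,25],[675,83,48],[637,85,48],[713,79,48],[630,87,48]]))
c2=blob(mask(S,(100,120,60),(125,255,255),(270,230,310,265)))
for z in (0,15,30): print("tape S",z,cv2.fitEllipse(plane(S,c2,z)[:,:2].astype(np.float32)))
print(d["pose"].round(3))
E
```

```text
tape 0 ((413.74188232421875, -7.91206693649292), (95.4466781616211, 95.99449157714844), 163.0176544189453)
tape 15 ((422.9524841308594, -5.0603928565979), (92.00924682617188, 92.5373306274414), 163.01730346679688)
tape 30 ((432.1631164550781, -2.20871639251709), (88.57182312011719, 89.08016967773438), 163.0176239013672)
[[289.96414368 246.88927123]
 [316.5847546  188.31419258]
 [309.46427019 194.06148773]
 [323.96194619 182.93954379]
 [307.80395957 194.91794908]]
tape S 0 ((438.5884704589844, 4.087428569793701), (88.18367004394531, 105.9021224975586), 139.6100616455078)
tape S 15 ((432.0596618652344, -3.431476593017578), (87.1645736694336, 104.67826080322266), 139.6100616455078)
tape S 30 ((425.5308532714844, -10.9503812789917), (86.14547729492188, 103.45439910888672), 139.6100616455078)
[[ 9.96000e-01  8.10000e-02  2.10000e-02  6.69492e+02]
 [-8.40000e-02  9.61000e-01  2.65000e-01  7.12700e+01]
 [ 1.00000e-03 -2.65000e-01  9.64000e-01  4.16503e+02]
 [ 0.00000e+00  0.00000e+00  0.00000e+00  1.00000e+00]]
```

```bash
python3 go.py 430 -60 250 103 460 -360 230 122.4
```

```text
now [664.4   0.  222.2] [179.9  -0.   85.2]
dp [-0.0796 -0.2285 -0.0281] rot [ 0.002  0.    -0.311] rows 3.9
dp [-0.2991 -0.0383  0.02  ] rot [ 0.     0.    -0.339] rows 4.8
```

```bash
python3 -m pendant '{"dp":[[-0.08,-0.228,-0.028],[-0.08,-0.228,-0.028],[-0.08,-0.228,-0.028],[-0.08,-0.228,-0.028],[-0.08,-0.228,-0.028]],"rotation":[[0,0,-0.311],[0,0,-0.311],[0,0,-0.311],[0,0,-0.311],[0,0,-0.311]]}' && python3 -m pendant '{"dp":[[-0.3,-0.038,0.02],[-0.3,-0.038,0.02],[-0.3,-0.038,0.02],[-0.3,-0.038,0.02],[-0.3,-0.038,0.02],[-0.3,-0.038,0.02],[-0.3,-0.038,0.02]],"rotation":[[0,0,-0.339],[0,0,-0.339],[0,0,-0.339],[0,0,-0.339],[0,0,-0.339],[0,0,-0.339],[0,0,-0.339]]}'; python3 - <<'E'
from h import *
for i in range(3): d=shot("wrist")
np.save("w3.npy",d,allow_pickle=True);cv2.imwrite("pics/w3.png",d["pixels"][...,::-1])
o=get_obs();print(o["tool_pos"],np.degrees(o["tcp_rot"]),abs(o["dq"]).max())
c=blob(mask(d,(105,120,60),(125,255,255),(150,0,490,235)));P=plane(d,c,76)[:,:2].astype(np.float32)
print(c.min(0),c.max(0),cv2.minAreaRect(P),cv2.boxPoints(cv2.minAreaRect(P)))
S=shot("scene")
print("lid S",cv2.minAreaRect(plane(S,blob(mask(S,(105,120,60),(125,255,255),(365,280,420,305))),76)[:,:2].astype(np.float32)))
E
```

```text
time: 3.7
tool_pos: [427.8, -61.2, 250.7]
tcp_rot: [3.14, 0.001, 1.795]
contact_force: [0.4, -0.9, 0.7]
grip_width: 91.8
finger_force: 0.0
time: 4.58
tool_pos: [460.7, -361.8, 228.7]
tcp_rot: [3.141, -0.001, 2.135]
contact_force: [0.0, 0.2, -0.1]
grip_width: 91.7
finger_force: 0.0
[ 460.82336778 -360.80219509  229.76077628] [1.79975770e+02 3.59291763e-02 1.22420511e+02] 0.0064426135699069565
[295 172] [344 234] ((478.1632995605469, -385.69244384765625), (57.853572845458984, 77.1790542602539), 32.413360595703125) [[ 433.05832 -368.62048]
 [ 474.42813 -433.77527]
 [ 523.2683  -402.7644 ]
 [ 481.89847 -337.60962]]
lid S ((473.3903503417969, -386.14892578125), (59.329444885253906, 125.73222351074219), 32.788917541503906)
```

View pics/w3.png

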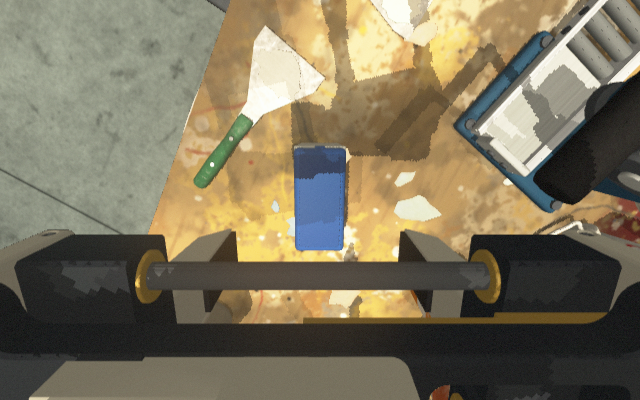

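Lid at columns 295–345, rows 147–250, edges aligned with the image; its centre is (320,198).

```bash
python3 - <<'E'
from h import *
d=np.load("w3.npy",allow_pickle=True).item()
P=plane(d,[(295,198),(345,198),(320,147),(320,250),(320,198)],76);print(P.round(1),np.linalg.norm(P[0]-P[1]),np.linalg.norm(P[2]-P[3]),(P[2]+P[3])/2)
E
python3 go.py 471.5 -381 110 122.4 471.5 -381 29 122.4
```

```text
[[ 449.8 -395.1   76. ]
 [ 500.  -363.2   76. ]
 [ 442.6 -328.5   76. ]
 [ 511.1 -435.8   76. ]
 [ 474.9 -379.1   76. ]] 59.462939790014495 127.34669080239335 [ 476.85354714 -382.15944117   76.        ]
now [ 460.8 -360.8  229.9] [180.    0.  122.4]
dp [-0.0227 -0.0018  0.1199] rot [0.    0.001 0.   ] rows 2.0
dp [ 0.    -0.     0.081] rot [0. 0. 0.] rows 1.3
```

```bash
python3 -m pendant '{"dp":[[-0.026,0,0.05],[-0.026,0,0.1],[-0.026,0,0.14],[-0.026,0,0.18],[-0.026,0,0.2],[-0.026,0,0.2],[-0.026,0,0.2]],"rotation":[[0,0,0],[0,0,0],[0,0,0],[0,0,0],[0,0,0],[0,0,0],[0,0,0]]}' && python3 -m pendant '{"dp":[[0,0,0],[0,0,0],[0,0,0],[0,0,0],[0,0,0]],"rotation":[[0,0,0],[0,0,0],[0,0,0],[0,0,0],[0,0,0]]}' 0.05 && python3 -m pendant '{"dp":[[0,0,-0.03],[0,0,-0.08],[0,0,-0.14],[0,0,-0.17],[0,0,-0.17]],"rotation":[[0,0,0],[0,0,0],[0,0,0],[0,0,0],[0,0,0]]}'; python3 go.py 440 -330 200 115 430 -40 180 83 530 8 180 83  666.3 8 150 83
```

```text
time: 5.65
tool_pos: [475.0, -384.2, 30.7]
tcp_rot: [3.141, 0.002, 2.135]
contact_force: [0.9, -0.7, 0.5]
grip_width: 91.7
finger_force: 0.0
time: 6.28
tool_pos: [475.0, -384.0, 29.8]
tcp_rot: [3.14, 0.001, 2.135]
contact_force: [4.8, 2.6, 4.9]
grip_width: 60.6
finger_force: 30.0
time: 6.9
tool_pos: [474.2, -384.9, 200.5]
tcp_rot: [-3.141, 0.003, 2.135]
contact_force: [0.5, -0.8, -4.5]
grip_width: 60.6
finger_force: 30.0
now [ 474.2 -384.9  200.5] [-180.     0.2  122.3]
dp [0.0647 0.0004 0.0003] rot [0.    0.003 0.127] rows 1.0
dp [0.2671 0.1135 0.02  ] rot [-0.    -0.     0.559] rows 4.7
dp [0.0598 0.0934 0.    ] rot [0. 0. 0.] rows 1.8
dp [0.0166 0.1353 0.03  ] rot [0. 0. 0.] rows 2.2
```

```bash
python3 go.py 400 -330 200 122.3 400 -40 200 83 530 8 180 83  666.3 8 140 83
```

```text
now [ 474.2 -384.9  200.5] [-180.     0.2  122.3]
dp [ 0.0861 -0.0334  0.0002] rot [-0.     0.003  0.   ] rows 1.5
dp [0.2451 0.155  0.    ] rot [ 0.    -0.     0.686] rows 4.6
dp [0.0635 0.1232 0.02  ] rot [0. 0. 0.] rows 2.2
dp [0.0166 0.1353 0.04  ] rot [0. 0. 0.] rows 2.3
```

```bash
python3 -m pendant '{"dp":[[0.043,-0.017,0],[0.086,-0.033,0],[0.086,-0.033,0]],"rotation":[[0,0,0],[0,0,0],[0,0,0]]}' && python3 -m pendant '{"dp":[[0.041,0.026,0],[0.082,0.052,0],[0.123,0.078,0],[0.164,0.104,0],[0.205,0.13,0],[0.245,0.155,0],[0.245,0.155,0],[0.245,0.155,0]],"rotation":[[0,0,0.11],[0,0,0.23],[0,0,0.34],[0,0,0.46],[0,0,0.57],[0,0,0.686],[0,0,0.686],[0,0,0.686]]}' && python3 -m pendant '{"dp":[[0.02,0.04,0.005],[0.04,0.08,0.01],[0.063,0.123,0.02],[0.07,0.17,0.035],[0.075,0.21,0.045],[0.08,0.258,0.06],[0.08,0.258,0.06],[0.08,0.258,0.06]],"rotation":[[0,0,0],[0,0,0],[0,0,0],[0,0,0],[0,0,0],[0,0,0],[0,0,0],[0,0,0]]}'; python3 - <<'E'
from h import *
d=shot("wrist");cv2.imwrite("pics/w4.png",d["pixels"][...,::-1])
E
python3 go.py 666.3 8 66 83
```

```text
time: 7.28
tool_pos: [396.5, -325.7, 196.1]
tcp_rot: [-3.14, -0.008, 2.134]
contact_force: [0.1, -1.4, -4.5]
grip_width: 60.6
finger_force: 30.0
time: 8.28
tool_pos: [400.2, -39.3, 198.1]
tcp_rot: [-3.14, 0.0, 1.45]
contact_force: [-0.3, -0.5, -4.9]
grip_width: 60.8
finger_force: 30.0
time: 9.28
tool_pos: [665.5, 7.5, 137.6]
tcp_rot: [-3.139, 0.0, 1.448]
contact_force: [-0.1, -0.9, -4.1]
grip_width: 60.6
finger_force: 30.0
now [665.6   7.8 138.8] [-179.9    0.    82.9]
dp [0.0003 0.0008 0.0728] rot [-0.001  0.    -0.001] rows 1.2
```

View pics/w4.png

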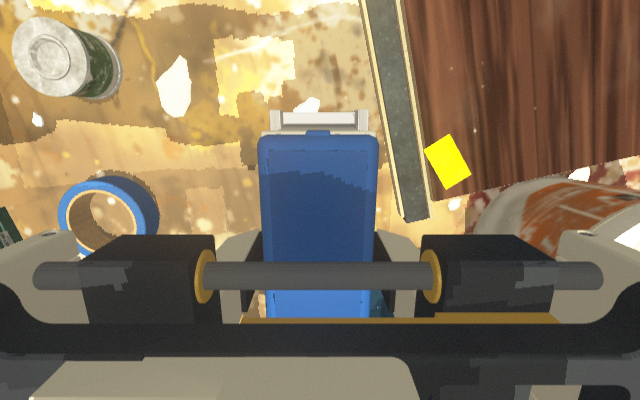

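Tub lid spans 258–379 and the rails 270–368, both centred at about column 319, so the tub is aligned. Lowering.

```bash
python3 -m pendant '{"dp":[[0,0.001,0.03],[0,0.001,0.05],[0,0.001,0.06],[0,0.001,0.066],[0,0.001,0.07],[0,0.001,0.072],[0,0.001,0.072]],"rotation":[[0,0,0],[0,0,0],[0,0,0],[0,0,0],[0,0,0],[0,0,0],[0,0,0]]}'; python3 go.py 666.3 8 66 83
```

```text
time: 10.2
tool_pos: [667.2, 8.8, 67.5]
tcp_rot: [3.141, -0.0, 1.449]
contact_force: [-0.4, -0.1, -3.4]
grip_width: 60.7
finger_force: 30.0
now [667.2   8.8  67.5] [180.  -0.  83.]
dp [-0.0009 -0.0008  0.0015] rot [ 0. -0.  0.] rows 0.0
```

```bash
python3 -m pendant '{"dp":[[0,0,0.001],[0,0,0.002],[0,0,0.0025],[0,0,0.0025]],"rotation":[[0,0,0],[0,0,0],[0,0,0],[0,0,0]]}'
```

```text
time: 10.7
tool_pos: [667.6, 8.8, 66.0]
tcp_rot: [3.14, -0.0, 1.449]
contact_force: [-0.4, 0.6, 5.1]
grip_width: 60.3
finger_force: 30.0
```

```bash
python3 -m pendant '{"dp":[[0,0,0],[0,0,0],[0,0,0],[0,0,0]],"rotation":[[0,0,0],[0,0,0],[0,0,0],[0,0,0]]}' 0.09 && python3 -m pendant '{"dp":[[0,0,-0.02],[0,0,-0.05],[0,0,-0.09],[0,0,-0.13],[0,0,-0.13],[0,0,-0.13]],"rotation":[[0,0,0],[0,0,0],[0,0,0],[0,0,0],[0,0,0],[0,0,0]]}'; python3 - <<'E'
from h import *
d=shot("wrist");np.save("w5.npy",d,allow_pickle=True);cv2.imwrite("pics/w5.png",d["pixels"][...,::-1])
E
python3 go.py 679.5 120 195 83 679.5 120 66 83
```

```text
time: 11.2
tool_pos: [667.0, 8.8, 64.6]
tcp_rot: [-3.141, -0.0, 1.449]
contact_force: [-0.3, 0.1, 0.0]
grip_width: 89.8
finger_force: 0.0
time: 11.95
tool_pos: [666.7, 8.8, 193.9]
tcp_rot: [-3.14, -0.0, 1.449]
contact_force: [0.2, 0.1, -0.4]
grip_width: 90.2
finger_force: 0.0
now [666.3   8.8 193.2] [-179.9   -0.    83. ]
dp [ 0.1119 -0.0005 -0.0018] rot [-0.003 -0.     0.   ] rows 1.8
dp [ 0.    -0.     0.129] rot [0. 0. 0.] rows 2.1
```

View pics/w5.png

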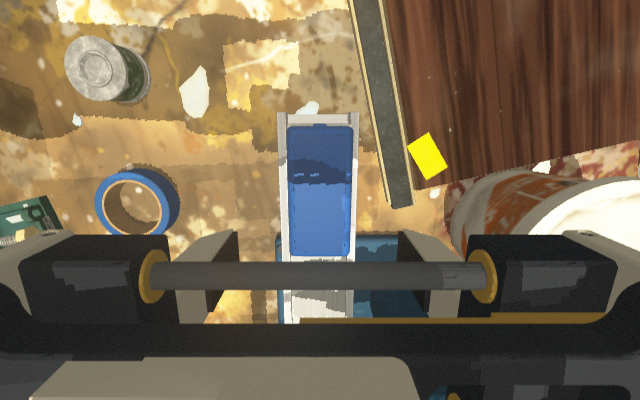

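Tub stands between the rails: lid rows 124–256, columns 287–353, with the rail end at row 112.

```bash
python3 - <<'E'
from h import *
d=np.load("w5.npy",allow_pickle=True).item()
print(plane(d,[(320,124),(320,256)],112).round(1),plane(d,[(318,112)],48).round(1))
E
python3 -m pendant '{"dp":[[0.06,0,0],[0.112,0,0],[0.112,0,0.03],[0.112,0,0.08],[0.112,0,0.12],[0.112,0,0.124],[0.112,0,0.124]],"rotation":[[0,0,0],[0,0,0],[0,0,0],[0,0,0],[0,0,0],[0,0,0],[0,0,0]]}' 0.0; python3 go.py 679.5 120 70 83
```

```text
[[675.7  72.  112. ]
 [660.4 -54.8 112. ]] [[675.2  83.   48. ]]
time: 12.88
tool_pos: [681.1, 120.0, 71.2]
tcp_rot: [3.141, -0.0, 1.449]
contact_force: [-0.6, 0.4, 0.6]
grip_width: 24.2
finger_force: 0.0
now [681.1 120.   71.2] [180.  -0.  83.]
dp [-0.0002 -0.0016  0.0012] rot [ 0. -0.  0.] rows 0.0
```

```bash
python3 -m pendant '{"dp":[[-0.01,-0.001,0],[-0.02,-0.001,0],[-0.03,-0.001,0],[-0.037,-0.001,0],[-0.044,-0.001,0],[-0.05,-0.001,0],[-0.056,-0.001,0],[-0.062,-0.001,0]],"rotation":[[0,0,0],[0,0,0],[0,0,0],[0,0,0],[0,0,0],[0,0,0],[0,0,0],[0,0,0]]}' && python3 -m pendant '{"dp":[[-0.007,0,0],[-0.014,0,0],[-0.021,0,0],[-0.028,0,0],[-0.035,0,0],[-0.042,0,0],[-0.049,0,0],[-0.056,0,0]],"rotation":[[0,0,0],[0,0,0],[0,0,0],[0,0,0],[0,0,0],[0,0,0],[0,0,0],[0,0,0]]}'; python3 - <<'E'
from h import *
d=shot("wrist");np.save("w6.npy",d,allow_pickle=True);cv2.imwrite("pics/w6.png",d["pixels"][...,::-1])
E
python3 go.py 668 20 70 83
```

```text
time: 13.88
tool_pos: [672.3, 58.4, 70.8]
tcp_rot: [3.141, -0.0, 1.449]
contact_force: [1.6, 2.2, 0.8]
grip_width: 0.5
finger_force: 1.0
time: 14.88
tool_pos: [665.1, 2.7, 70.6]
tcp_rot: [-3.141, -0.0, 1.449]
contact_force: [0.2, 1.7, 0.0]
grip_width: 0.4
finger_force: 1.0
now [665.1   1.6  70.6] [-180.    0.   83.]
dp [0.0186 0.0006 0.0005] rot [-0.  0. -0.] rows 0.3
```

View pics/w6.png

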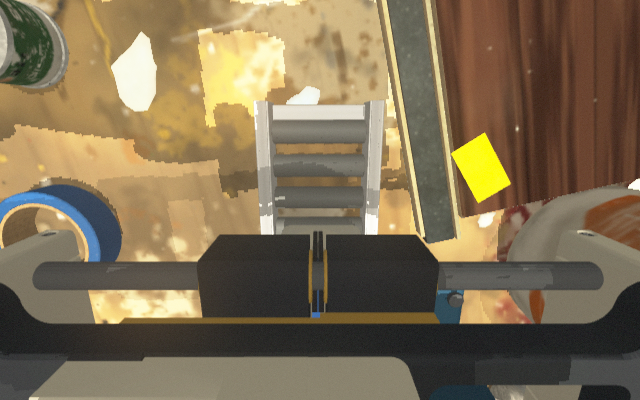

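The tub is out of view beneath the gripper and the rollers behind it are free, so the push is on line. Continuing.

```bash
python3 -m pendant '{"dp":[[-0.006,0,0],[-0.012,0,0],[-0.018,0,0],[-0.024,0,0],[-0.03,0,0],[-0.036,0,0],[-0.042,0,0],[-0.047,0,0]],"rotation":[[0,0,0],[0,0,0],[0,0,0],[0,0,0],[0,0,0],[0,0,0],[0,0,0],[0,0,0]]}' && python3 -m pendant '{"dp":[[-0.003,0,0],[-0.006,0,0],[-0.009,0,0]],"rotation":[[0,0,0],[0,0,0],[0,0,0]]}'
```

```text
time: 15.92
tool_pos: [659.6, -44.1, 70.7]
tcp_rot: [3.142, -0.0, 1.449]
contact_force: [-0.0, 1.9, -1.5]
grip_width: 0.3
finger_force: 1.1
time: 16.3
tool_pos: [658.5, -52.7, 70.7]
tcp_rot: [3.142, -0.0, 1.449]
contact_force: [0.5, 2.0, -0.6]
grip_width: 0.6
finger_force: 1.1
```

```bash
python3 -m pendant '{"dp":[[-0.003,0,0],[-0.006,0,0],[-0.009,0,0]],"rotation":[[0,0,0],[0,0,0],[0,0,0]]}' ; python3 -m pendant '{"dp":[[-0.002,0,0],[-0.004,0,0],[-0.006,0,0]],"rotation":[[0,0,0],[0,0,0],[0,0,0]]}'
```

```text
time: 16.68
tool_pos: [657.4, -61.7, 70.7]
tcp_rot: [3.142, -0.0, 1.449]
contact_force: [-1.0, 2.8, -0.9]
grip_width: 0.3
finger_force: 1.1
time: 17.05
tool_pos: [656.7, -67.6, 70.7]
tcp_rot: [-3.142, -0.0, 1.449]
contact_force: [0.3, 1.6, -0.5]
grip_width: 0.5
finger_force: 1.1
```

```bash
for i in 1 2 3; do python3 -m pendant '{"dp":[[-0.002,0,0],[-0.003,0,0]],"rotation":[[0,0,0],[0,0,0]]}' | grep -E "pos|contact"; done
```

```text
tool_pos: [656.3, -70.6, 70.7]
contact_force: [0.6, 2.1, -0.8]
tool_pos: [656.0, -73.6, 70.7]
contact_force: [1.4, 2.2, -1.5]
tool_pos: [656.1, -75.2, 71.0]
contact_force: [1.6, 8.2, 0.8]
```

```bash
python3 -m pendant '{"dp":[[-0.001,0,0],[-0.001,0,0],[-0.001,0,0]],"rotation":[[0,0,0],[0,0,0],[0,0,0]]}' | grep -E "pos|contact"; python3 -m pendant '{"dp":[[0.02,0,0],[0.06,0,0],[0.09,0,-0.02],[0.09,0,-0.08],[0.09,0,-0.14],[0.09,0,-0.18]],"rotation":[[0,0,0],[0,0,0],[0,0,0],[0,0,0],[0,0,0],[0,0,0]]}' 0.07; python3 - <<'E'
from h import *
S=shot("scene");T=shot("top")
for n,d,b in (("s",S,(300,165,430,325)),("t",T,(290,145,400,260))):
    cv2.imwrite(f"pics/{n}2.png",d["pixels"][...,::-1])
a=S["pixels"][160:260,300:420,::-1];b=T["pixels"][140:240,290:400,::-1]
cv2.imwrite("pics/c2.png",np.hstack([cv2.resize(a,(432,360),interpolation=2),cv2.resize(b,(360,360),interpolation=2)]))
E
```

```text
tool_pos: [656.0, -75.2, 71.1]
contact_force: [3.0, 8.9, 0.5]
time: 18.92
tool_pos: [667.0, 12.3, 254.5]
tcp_rot: [3.137, 0.001, 1.449]
contact_force: [0.0, -0.2, -0.2]
grip_width: 55.7
finger_force: 0.0
```

View pics/c2.png

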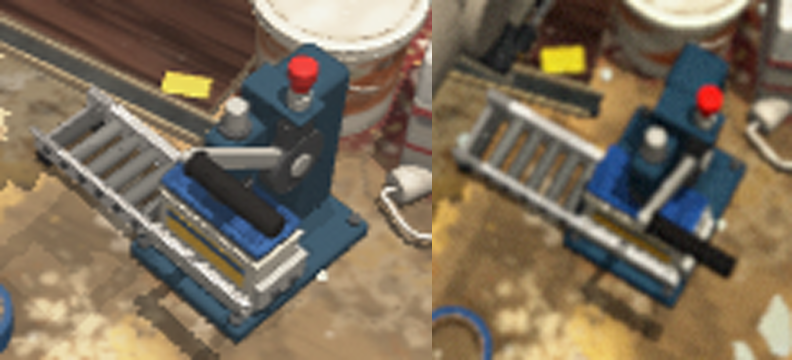

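Tub stands against the end stop under the ram (force rose to 9 N without movement). The knob is at about (302,75) left, (710,98) right. Next, viewing the knob from above with the wrist camera.

```bash
python3 go.py 667 -20 370 83 680 -215 370 83
```

```text
now [668.6  12.  257.2] [179.4   0.   83. ]
dp [-0.032   0.0036 -0.1128] rot [0.011 0.001 0.   ] rows 1.9
dp [-0.192   0.0367  0.    ] rot [0. 0. 0.] rows 3.1
```

```bash
python3 -m pendant '{"dp":[[-0.01,0,-0.06],[-0.03,0.003,-0.112],[-0.09,0.02,-0.112],[-0.15,0.03,-0.112],[-0.19,0.035,-0.112],[-0.224,0.04,-0.112],[-0.224,0.04,-0.112],[-0.224,0.04,-0.112]],"rotation":[[0.01,0,0],[0.01,0,0],[0.01,0,0],[0.01,0,0],[0.01,0,0],[0.01,0,0],[0.01,0,0],[0.01,0,0]]}' - ; python3 - <<'E'
from h import *
for i in range(3): d=shot("wrist")
o=get_obs();print(o["tool_pos"],np.degrees(o["tcp_rot"]),abs(o["dq"]).max(),o["time"])
np.save("w7.npy",d,allow_pickle=True);cv2.imwrite("pics/w7.png",d["pixels"][...,::-1])
m=mask(d,(0,150,80),(8,255,255))|mask(d,(172,150,80),(180,255,255))
n,l,s,c=cv2.connectedComponentsWithStats(m)
for i in range(1,n):
    if s[i,4]>60: print(s[i],c[i], plane(d,[c[i]],270).round(1))
E
```

```text
time: 20.02
tool_pos: [679.0, -214.6, 362.1]
tcp_rot: [-3.131, -0.0, 1.449]
contact_force: [0.6, 0.9, 0.3]
grip_width: 69.6
finger_force: 0.0
[ 679.10364834 -213.78069118  363.055873  ] [-1.79445011e+02 -1.74436968e-03  8.31064533e+01] 0.006787825117920344 20.175
[514  91  39  36 254] [539.12598425 110.76771654] [[ 884.9 -162.9  270. ]]
[306 155  28  29 644] [319.62888199 168.91925466] [[ 681.9 -192.2  270. ]]
[346 301  25  17 346] [357.5867052  309.92485549] [[ 704.7 -351.3  270. ]]
```

View pics/w7.png

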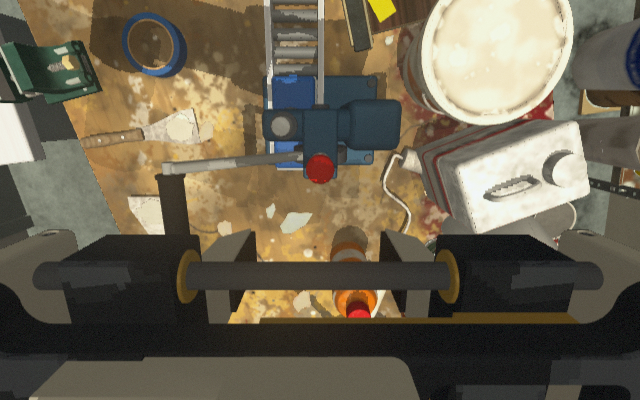

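Knob at (319.6,169), 28 px across; lever bar at columns 160–187 with its arm end near (175,170). Getting the knob's height from wrist + scene/top rays.

```bash
python3 - <<'E'
from h import *
d=np.load("w7.npy",allow_pickle=True).item()
W=(319.6,168.9)
for n,b in (("scene",(375,170,395,195)),("top",(365,160,385,180))):
    D=shot(n);m=mask(D,(0,150,60),(8,255,255),b)|mask(D,(172,150,60),(180,255,255),b)
    x,y,w,h=cv2.boundingRect(m);k=(x+w/2-.5,y+h/2-.5);print(n,k,w,h,tri(d,W,D,k))
# lever bar ends from wrist
for z in (284,): print(plane(d,[(173,175),(175,235)],z).round(1))
E
python3 go.py 681 -191 300 83
```

```text
scene (383.5, 180.5) 8 10 (array([ 681.99428687, -190.37049627,  279.20912154]), np.float64(0.5270282236653586))
top (374.5, 168.5) 8 8 (array([ 682.19288028, -191.56287951,  275.33997185]), np.float64(0.6896387483523642))
[[ 547.7 -179.5  284. ]
 [ 535.1 -237.6  284. ]]
now [ 679.1 -214.1  363.2] [-179.5    0.    83.1]
dp [ 0.0231 -0.0003  0.0632] rot [-0.009  0.     0.002] rows 1.1
```

```bash
python3 -m pendant '{"dp":[[0.023,0.0005,0.03],[0.023,0.0005,0.06],[0.023,0.0005,0.08],[0.023,0.0005,0.1],[0.023,0.0005,0.109],[0.023,0.0005,0.109],[0.023,0.0005,0.109]],"rotation":[[-0.009,0,0],[-0.009,0,0],[-0.009,0,0],[-0.009,0,0],[-0.009,0,0],[-0.009,0,0],[-0.009,0,0]]}' && python3 -m pendant '{"dp":[[0,0,0],[0,0,0],[0,0,0],[0,0,0],[0,0,0],[0,0,0]],"rotation":[[0,0,0],[0,0,0],[0,0,0],[0,0,0],[0,0,0],[0,0,0]]}' 0.015
```

```text
time: 21.15
tool_pos: [681.5, -192.4, 254.9]
tcp_rot: [3.141, 0.0, 1.449]
contact_force: [-0.0, 0.3, -0.4]
grip_width: 70.3
finger_force: 0.0
time: 21.9
tool_pos: [682.7, -192.6, 253.8]
tcp_rot: [3.139, 0.0, 1.449]
contact_force: [6.4, -1.4, -0.8]
grip_width: 22.5
finger_force: 30.0
```

```bash
python3 -m pendant '{"dp":[[0,0,-0.004],[0,0,-0.009],[0,0,-0.014],[0,0,-0.018],[0,0,-0.021],[0,0,-0.0225],[0,0,-0.0225]],"rotation":[[0,0,0],[0,0,0],[0,0,0],[0,0,0],[0,0,0],[0,0,0],[0,0,0]]}'; python3 -m pendant '{"dp":[[0,0,0],[0,0,0]],"rotation":[[0,0,0],[0,0,0]]}'
```

```text
time: 22.78
tool_pos: [682.6, -192.6, 275.0]
tcp_rot: [3.14, -0.0, 1.449]
contact_force: [7.3, -1.8, -4.4]
grip_width: 22.1
finger_force: 30.0
time: 23.02
tool_pos: [682.7, -192.6, 275.0]
tcp_rot: [3.14, -0.0, 1.449]
contact_force: [7.8, -1.7, -5.3]
grip_width: 22.6
finger_force: 30.0
```

```bash
python3 -m pendant '{"dp":[[0,0,0],[0,0,0],[0,0,0],[-0.001,0,-0.03],[-0.023,-0.001,-0.088],[-0.023,-0.001,-0.088],[-0.023,-0.001,-0.088]],"rotation":[[0,0,0],[0,0,0],[0,0,0],[0,0,0],[0,0,0],[0,0,0],[0,0,0]]}' 0.07; python3 - <<'E'
from h import *
for i in range(3): d=shot("wrist")
m=mask(d,(0,150,80),(8,255,255),(290,130,350,200))|mask(d,(172,150,80),(180,255,255),(290,130,350,200))
print(cv2.boundingRect(m)); x,y,w,h=cv2.boundingRect(m);W=(x+w/2-.5,y+h/2-.5)
for n,b in (("scene",(375,160,395,195)),("top",(365,150,385,180))):
    D=shot(n);m=mask(D,(0,150,60),(8,255,255),b)|mask(D,(172,150,60),(180,255,255),b)
    x,y,w,h=cv2.boundingRect(m);k=(x+w/2-.5,y+h/2-.5);print(n,k,w,h,tri(d,W,D,k))
# lever bar
m=(d["pixels"].max(2)<70).astype(np.uint8);m[:172]=0;m[234:]=0;m[:,:120]=0;m[:,230:]=0
r=cv2.minAreaRect(blob(m*255));print(r); 
B=[(u,v) for v in (180,200,220) for u in [np.where(m[v])[0].mean()]]
print(B,plane(d,B,284).round(1))
E
python3 go.py 540 -225 363 83 540 -225 265 83
```

```text
time: 23.9
tool_pos: [677.4, -215.3, 363.9]
tcp_rot: [-3.14, -0.0, 1.448]
contact_force: [0.2, 0.6, -1.3]
grip_width: 69.8
finger_force: 0.0
(307, 157, 31, 31)
scene (384.5, 175.5) 8 10 (array([ 682.8083788 , -190.61397645,  301.3924935 ]), np.float64(0.18076792994988722))
top (374.0, 167.5) 5 4 (array([ 681.60653782, -191.62266809,  284.22316729]), np.float64(4.404156535268753))
((172.97557067871094, 203.22145080566406), (62.30460739135742, 29.238597869873047), 84.98689270019531)
[(np.float64(171.0), 180), (np.float64(174.0), 200), (np.float64(176.5), 220)] [[ 543.8 -184.4  284. ]
 [ 541.9 -203.4  284. ]
 [ 539.4 -223.   284. ]]
now [ 677.2 -214.7  363. ] [-179.8   -0.    83. ]
dp [-0.0269 -0.1349  0.0005] rot [-0.003 -0.001  0.001] rows 2.2
dp [ 0.    -0.     0.098] rot [0. 0. 0.] rows 1.6
```

Knob went up 22 mm (scene height 279 → 301) and stays. The bar's axis is at x≈539, y≈−226. Gripping the lever.

```bash
python3 -m pendant '{"dp":[[-0.014,-0.068,0],[-0.028,-0.136,0],[-0.028,-0.136,0],[-0.028,-0.136,0.04],[-0.028,-0.136,0.08],[-0.028,-0.136,0.098],[-0.028,-0.136,0.098],[-0.028,-0.136,0.098]],"rotation":[[0,0,0],[0,0,0],[0,0,0],[0,0,0],[0,0,0],[0,0,0],[0,0,0],[0,0,0]]}' && python3 -m pendant '{"dp":[[0,0,0],[0,0,0],[0,0,0],[0,0,0],[0,0,0],[0,0,0]],"rotation":[[0,0,0],[0,0,0],[0,0,0],[0,0,0],[0,0,0],[0,0,0]]}' 0.01
```

```text
time: 25.15
tool_pos: [539.3, -226.4, 267.3]
tcp_rot: [3.141, 0.0, 1.449]
contact_force: [-0.4, -0.2, -0.7]
grip_width: 69.8
finger_force: 0.0
time: 25.9
tool_pos: [538.9, -226.4, 266.3]
tcp_rot: [-3.141, -0.0, 1.449]
contact_force: [0.4, -0.3, -0.1]
grip_width: 14.7
finger_force: 0.0
```

```bash
python3 -m pendant '{"dp":[[0,0,0],[0,0,-0.04],[0.03,0.04,-0.09],[0.06,0.08,-0.097],[0.1,0.1,-0.097],[0.12,0.1,-0.097],[0.12,0.1,-0.097]],"rotation":[[0,0,0],[0,0,0],[0,0,0],[0,0,0],[0,0,0],[0,0,0],[0,0,0]]}' 0.07; python3 - <<'E'
from h import *
for i in range(3): d=shot("wrist")
np.save("w8.npy",d,allow_pickle=True)
S=shot("scene");T=shot("top");np.save("S8.npy",S,allow_pickle=True);np.save("T8.npy",T,allow_pickle=True)
print(get_obs()["tool_pos"])
S0=cv2.imread("pics/scene0.png")[...,::-1];T0=cv2.imread("pics/top0.png")[...,::-1];S2=cv2.imread("pics/s2.png")[...,::-1];T2=cv2.imread("pics/t2.png")[...,::-1]
for n,im,b in(("S0",S0,(345,195,390,235)),("S2",S2,(345,195,390,235)),("S",S["pixels"],(345,195,390,250)),("T0",T0,(350,195,390,220)),("T2",T2,(350,195,390,220)),("T",T["pixels"],(340,195,390,235))):
    m=(im.max(2)<50).astype(np.uint8)*255;k=np.zeros_like(m);x0,y0,x1,y1=b;k[y0:y1,x0:x1]=1
    c=blob(m*k);print(n,len(c),cv2.minAreaRect(c),c[c[:,0].argmin()],c[c[:,0].argmax()])
E
```

```text
time: 26.78
tool_pos: [652.6, -118.3, 363.3]
tcp_rot: [-3.14, 0.0, 1.451]
contact_force: [0.2, -0.2, -0.5]
grip_width: 69.9
finger_force: 0.0
[ 652.23084277 -120.90508803  363.74936765]
S0 97 ((365.5, 213.5), (31.834794998168945, 8.896097183227539), 36.02737045288086) [352 205] [379 222]
S2 73 ((364.8341369628906, 214.0915985107422), (31.38044548034668, 7.528493881225586), 39.289405822753906) [352 205] [378 222]
S 70 ((364.8341369628906, 214.0915985107422), (31.38044548034668, 7.528493881225586), 39.289405822753906) [352 205] [378 222]
T0 55 ((368.560791015625, 207.50294494628906), (28.053836822509766, 5.447347164154053), 29.357755661010742) [355 203] [381 214]
T2 56 ((368.3000183105469, 207.4000244140625), (27.72724151611328, 5.813776969909668), 26.56505012512207) [355 203] [381 213]
T 56 ((368.3000183105469, 207.4000244140625), (27.72724151611328, 5.813776969909668), 26.56505012512207) [355 203] [381 213]
```

```bash
python3 - <<'E'
from h import *
S=np.load("S8.npy",allow_pickle=True).item();T=np.load("T8.npy",allow_pickle=True).item();w7=np.load("w7.npy",allow_pickle=True).item();w8=np.load("w8.npy",allow_pickle=True).item()
print("ST",tri(S,(364.9,213.9),T,(368.4,207.4)))
# bar end near the arm
for n,w in(("w7",w7),("w8",w8)):
    m=((w["pixels"].max(2)<70)).astype(np.uint8)
    for v in range(150,236,12):
        r=np.where(m[v,60:300])[0]+60
        print(n,v,(r.min(),r.max(),len(r)) if len(r) else None)
for p in ([539,-226,284],[543.8,-184.4,284],[539,-226,262],[682,-191,275]): print(p,proj(S,p).round(1),proj(T,p).round(1),proj(w7,p).round(1),proj(w8,p).round(1))
E
```

```text
ST (array([ 539.13368743, -224.58391949,  281.98268249]), np.float64(0.9005838733082524))
w7 150 (np.int64(294), np.int64(299), 6)
w7 162 None
w7 174 (np.int64(159), np.int64(184), 7)
w7 186 (np.int64(159), np.int64(183), 25)
w7 198 (np.int64(161), np.int64(185), 25)
w7 210 (np.int64(162), np.int64(186), 25)
w7 222 (np.int64(164), np.int64(188), 25)
w7 234 (np.int64(165), np.int64(254), 31)
w8 150 (np.int64(68), np.int64(74), 6)
w8 162 (np.int64(60), np.int64(286), 25)
w8 174 (np.int64(63), np.int64(92), 25)
w8 186 (np.int64(298), np.int64(299), 2)
w8 198 (np.int64(296), np.int64(296), 1)
w8 210 None
w8 222 None
w8 234 (np.int64(250), np.int64(254), 5)
[539, -226, 284] [[365.2 213.8]] [[369.  207.3]] [[176.  223.4]] [[222.7 304.9]]
[543.8, -184.4, 284] [[354.7 205.6]] [[357.5 201.2]] [[170.2 180.7]] [[218.9 268.5]]
[539, -226, 262] [[364.7 218.4]] [[368.3 209.9]] [[185.9 216.1]] [[228.7 292.9]]
[682, -191, 275] [[383.6 181.5]] [[374.2 168.5]] [[319.5 168.6]] [[355.9 255.2]]
```

```bash
python3 go.py 539 -227 312 83
```

```text
now [ 652.2 -120.9  363.7] [-180.     0.    82.9]
dp [-0.1193 -0.0992  0.0518] rot [-0.001  0.    -0.002] rows 2.6
```

```bash
python3 -m pendant '{"dp":[[-0.04,-0.04,0],[-0.08,-0.08,0],[-0.119,-0.099,0],[-0.119,-0.099,0.03],[-0.119,-0.099,0.052],[-0.119,-0.099,0.052],[-0.119,-0.099,0.052],[-0.119,-0.099,0.052]],"rotation":[[0,0,0],[0,0,0],[0,0,0],[0,0,0],[0,0,0],[0,0,0],[0,0,0],[0,0,0]]}' 0.0; for i in 1 2 3; do python3 -m pendant '{"dp":[[0,0,0.003],[0,0,0.006]],"rotation":[[0,0,0],[0,0,0]]}' | grep -E "pos|cont|width"; done
```

```text
time: 28.02
tool_pos: [540.5, -225.8, 312.6]
tcp_rot: [3.141, 0.001, 1.449]
contact_force: [0.7, 1.0, -0.7]
grip_width: 0.4
finger_force: 0.0
tool_pos: [540.2, -225.4, 305.3]
contact_force: [-0.4, -0.1, -0.2]
grip_width: 0.6
tool_pos: [540.1, -225.4, 299.0]
contact_force: [0.2, 0.0, 0.4]
grip_width: 0.4
tool_pos: [540.1, -225.5, 293.1]
contact_force: [-0.1, 0.2, -0.3]
grip_width: 0.4
```

```bash
for i in 1 2 3 4; do python3 -m pendant '{"dp":[[0,0,0.003],[0,0,0.006]],"rotation":[[0,0,0],[0,0,0]]}' | grep -E "pos|cont"; done
```

```text
tool_pos: [540.1, -225.5, 287.1]
contact_force: [-0.2, 0.0, 0.7]
tool_pos: [540.1, -225.5, 281.1]
contact_force: [-0.1, -0.0, 1.2]
tool_pos: [540.0, -225.5, 275.1]
contact_force: [0.2, 0.6, 0.0]
tool_pos: [540.1, -225.5, 269.1]
contact_force: [-0.1, -0.5, 0.4]
```

```bash
python3 - <<'E'
from h import *
d=shot("wrist");S=shot("scene");T=shot("top")
np.save("w9.npy",d,allow_pickle=True)
for p in ([539,-226,284],[543.8,-184.4,284],[544,-180,284],[530,-184,240],[505,-184,168],[682,-191,297]): print(p,proj(d,p).round(1))
m=((d["pixels"].max(2)<70)).astype(np.uint8)
for v in range(100,236,12):
    r=np.where(m[v])[0]; print(v, r.min() if len(r) else None, r.max() if len(r) else None,len(r))
for n,D,b in(("S",S,(335,185,400,260)),("T",T,(335,185,400,240))):
    m=(D["pixels"].max(2)<50).astype(np.uint8)*255;k=np.zeros_like(m);x0,y0,x1,y1=b;k[y0:y1,x0:x1]=1
    for c in cv2.findContours(m*k,cv2.RETR_EXTERNAL,cv2.CHAIN_APPROX_NONE)[0]:
        if cv2.contourArea(c)>25: print(n,cv2.minAreaRect(c))
for v in range(100,240,10): print(v,' '.join('%02x%02x%02x'%tuple(d["pixels"][v,u]) for u in range(250,400,12)))
E
```

```text
[539, -226, 284] [[317.1 233. ]]
[543.8, -184.4, 284] [[316.6 167.4]]
[544, -180, 284] [[316. 160.]]
[530, -184, 240] [[298.3 159.2]]
[505, -184, 168] [[277.4 152. ]]
[682, -191, 297] [[569.7 152.8]]
100 346 490 43
112 346 489 72
124 345 623 68
136 458 498 29
148 463 484 22
160 1 481 45
172 0 335 38
184 0 587 43
196 0 335 55
208 0 335 63
220 0 334 62
232 0 321 37
S ((368.58001708984375, 216.55999755859375), (22.400001525878906, 7.8000006675720215), 36.869895935058594)
S ((376.5384521484375, 199.30767822265625), (3.882901668548584, 19.969207763671875), 56.3099365234375)
S ((348.482666015625, 200.0767059326172), (26.033105850219727, 15.690224647521973), 39.28940963745117)
S ((371.5853576660156, 194.73170471191406), (3.4358229637145996, 29.985363006591797), 51.34019470214844)
T ((362.70770263671875, 211.7615509033203), (21.830110549926758, 14.7601318359375), 29.744882583618164)
T ((378.2431335449219, 192.9770965576172), (7.75839376449585, 22.700483322143555), 73.3007583618164)
100 fcfdf4 eedb9f ac976c a78d5e a78c55 7a6745 877354 746343 383b37 7a766b 7d693b 32435b 2b3335
110 fcfdf4 ac976
[... 518 characters left out ...]
 af8d61 a18458 e6e1cf e5e0cb ebe9da
170 e9d193 e9d398 d2b179 ab8755 9e7f50 403628 362d24 3a3226 9a7e55 947750 ad8e5b b79664 b18d5d
180 e3cc92 ddc088 c1a06c b39767 b09367 3e372a 383325 322a20 a08258 8c724d bc9861 bf9a62 b99760
190 d2b684 bfa375 c2a678 a48356 a08252 3b3326 353125 2b2619 997a51 9f8254 ba9561 bc9761 bc9961
200 d2af73 ba9c6e b69c6c ac9468 b3976a 3b3327 352c22 2f2920 9b7d4f a08154 b5945f b5925e be9963
210 c8b07b a37f53 b2976d 957950 9d7b4e 352d21 312c21 332d21 e4e5d1 ae8c5d a28257 bb985f bd9961
220 c49a5f ab8e5e a18b62 94764b 9f7e4e 322d23 312b1f 2e2b1f ba9460 c49e65 e5e7d8 e5e7cd c8a164
230 ac8d5f c19b59 ae8b51 ebe1ba b68f56 766f5c 4e473c 2f2820 a78657 e4e4c6 e5e6d4 e0c695 cba565
```

```bash
python3 - <<'E'
from h import *
from scipy.optimize import brentq
for f in("w7","w9"):
    d=np.load(f+".npy",allow_pickle=True).item();o,_=ray(d,(0,0))
    g=d["pixels"].max(2); rng=(130,220) if f=="w7" else (270,370)
    for v in (180,195,210,222):
        r=np.where(g[v,rng[0]:rng[1]]<85)[0]+rng[0]
        a,b=r.min()-.5,r.max()+.5
        W=lambda z:(lambda P:np.linalg.norm(P[0]-P[1])*.9925)(plane(d,[(a,v),(b,v)],z))
        z=brentq(lambda z:W(z)-22,0,400); print(f,v,a,b,"z",round(z,1),plane(d,[((a+b)/2,v)],z).round(1))
    print("arm end edge"); 
E
```

```text
w7 180 157.5 182.5 z 296.4 [[ 550.4 -181.9  296.4]]Traceback (most recent call last):
  File "<stdin>", line 10, in <module>
    r = _zeros._brentq(f, a, b, xtol, rtol, maxiter, args, full_output, disp)
ValueError: f(a) and f(b) must have different signs
```

```bash
python3 - <<'E'
from h import *
for f,c0,ro in(("w7",174,(180,195,210,222)),("w9",324,(168,180,195,210,222))):
    d=np.load(f+".npy",allow_pickle=True).item()
    g=d["pixels"].max(2).astype(int)
    for v in ro:
        a=b=c0
        while g[v,a-1]<85:a-=1
        while g[v,b+1]<85:b+=1
        for z in(284,250,230):
            P=plane(d,[(a-.5,v),(b+.5,v)],z);print(f,v,a,b,"z",z,"width",(np.linalg.norm(P[0]-P[1])*.9925).round(1),P.mean(0).round(0)[:2],end=" | ")
        print()
E
```

```text
w7 180 158 182 z 284 width 23.0 [ 544. -184.] | w7 180 158 182 z 250 width 25.9 [ 526. -189.] | w7 180 158 182 z 230 width 27.6 [ 515. -192.] | 
w7 195 160 184 z 284 width 23.4 [ 542. -198.] | w7 195 160 184 z 250 width 26.3 [ 524. -205.] | w7 195 160 184 z 230 width 28.0 [ 513. -209.] | 
w7 210 162 186 z 284 width 23.7 [ 540. -213.] | w7 210 162 186 z 250 width 26.6 [ 522. -221.] | w7 210 162 186 z 230 width 28.4 [ 511. -226.] | 
w7 222 164 188 z 284 width 23.9 [ 539. -225.] | w7 222 164 188 z 250 width 26.9 [ 521. -235.] | w7 222 164 188 z 230 width 28.7 [ 510. -241.] | 
w9 168 300 335 z 284 width 21.3 [ 544. -185.] | w9 168 300 335 z 250 width 25.4 [ 544. -191.] | w9 168 300 335 z 230 width 27.7 [ 543. -194.] | 
w9 180 300 335 z 284 width 21.5 [ 543. -192.] | w9 180 300 335 z 250 width 25.6 [ 542. -199.] | w9 180 300 335 z 230 width 28.0 [ 542. -203.] | 
w9 195 300 335 z 284 width 21.8 [ 542. -201.] | w9 195 300 335 z 250 width 26.0 [ 541. -210.] | w9 195 300 335 z 230 width 28.4 [ 540. -215.] | 
w9 210 300 335 z 284 width 22.1 [ 541. -211.] | w9 210 300 335 z 250 width 26.3 [ 540. -222.] | w9 210 300 335 z 230 width 28.8 [ 539. -228.] | 
w9 222 300 334 z 284 width 21.8 [ 540. -219.] | w9 222 300 334 z 250 width 25.9 [ 538. -231.] | w9 222 300 334 z 230 width 28.3 [ 537. -238.] |
```

```bash
python3 - <<'E'
from h import *
A=np.load("S8.npy",allow_pickle=True).item()["pixels"].astype(int);D=shot("scene");B=D["pixels"].astype(int)
for P in ([540,-225,269],[540,-225,288],[540,-225,335],[540,-235,269],[520,-225,269],[560,-225,269]): print(P,proj(D,P).round(1))
for v in range(185,232):
    print(v,''.join(('#' if B[v,u].max()<50 else 'o' if B[v,u].max()<90 else '.') if abs(A[v,u]-B[v,u]).max()>40 else ('b' if A[v,u].max()<50 else ' ') for u in range(335,395)))
print(get_obs()["tool_pos"],get_obs()["joint_positions"])
E
```

```text
[540, -225, 269] [[364.8 216.6]]
[540, -225, 288] [[365.2 212.6]]
[540, -225, 335] [[366.2 202.3]]
[540, -235, 269] [[367.6 218.3]]
[520, -225, 269] [[360.6 220.8]]
[560, -225, 269] [[368.9 212.4]]
185                ........ ... .................o###o    .... .
186               ......... ..    ........ ..... ###     ...    
187                 ......  .   ... ...... ....o #o   . ...     
188               .   .......  ...... ........   ##    ..       
189              .  .   ....  ............... ## ##oo  .        
190                   ..  .   . ...o. .....ob #### oo           
191 .    ..             ..   ..   ..  ....o    #o   ooo         
192 ... o#####            . ..       ....o          o#          
193 . o#########        .   ....      . #          o##          
194  o############       ... ...       o#o         ##           
195 ###o.o##########      .....       ##oo# .o                  
196 ####o#######o##ooo     ......   o# ##    o                  
197 ########oooooooooooo    .....  ##         .                 
198 #### oooooooooooooooo     ...            b.    b     
[... 1595 characters left out ...]
           o bbbbbbb                 
224         ....                     oooo bbbbb                 
225          ...                     oooo  bbb                  
226 .         ....                   .oo     .                  
227 .o         ...                   .o   ...                   
228 .           ...                    . ...                    
229 .             ..                     .   .                  
230 .      o       ....            .        ..                  
231 .                               .                           
[ 540.05718846 -225.49394533  269.31825772] [-5.26269324e-01  4.13618602e-01  1.20213829e+00 -2.97359864e-04
  1.52677624e+00 -4.04264651e-01]
```

```bash
for i in 1 2 3 4 5 6; do python3 -m pendant '{"dp":[[0,0,0.0025],[0,0,0.005]],"rotation":[[0,0,0],[0,0,0]]}' | grep -E "pos|cont" | tr '\n' ' '; echo; done; python3 - <<'E'
from h import *
A=np.load("S8.npy",allow_pickle=True).item()["pixels"].astype(int);D=shot("scene");B=D["pixels"].astype(int)
np.save("w10.npy",shot("wrist"),allow_pickle=True);print(get_obs()["time"])
for v in range(196,228):
    print(v,''.join(('#' if B[v,u].max()<50 else 'o' if B[v,u].max()<90 else '.') if abs(A[v,u]-B[v,u]).max()>40 else ('b' if A[v,u].max()<50 else ' ') for u in range(335,395)))
E
```

```text
tool_pos: [540.0, -225.5, 264.2] contact_force: [-0.4, 0.1, -0.2] 
tool_pos: [540.0, -225.5, 259.2] contact_force: [-2.9, -0.1, 6.0] 
tool_pos: [538.4, -225.5, 255.9] contact_force: [-9.4, 1.9, 12.0] 
tool_pos: [539.3, -225.6, 250.8] contact_force: [-3.2, 0.7, 6.4] 
tool_pos: [540.3, -225.7, 244.9] contact_force: [-0.5, -1.5, 4.5] 
tool_pos: [540.3, -225.5, 239.1] contact_force: [-0.2, -0.8, 3.0] 
31.575
196    ..... .     ..  ... ....    .. ......ob      ...         
197      ....... o   .. .........   .......o                    
198 ...    ... o###    . .................   b     b            
199 ... o##...o#####o    ...............o                       
200 .   #############o   ..............o                        
201   #################o. .............###ooooo                 
202   #  ############oo o.  ..... ...o#oo#o.oooo #              
203  ##  ######oo##ooo bbb.         o#oooooooooo                
204  ######  oo oo oo bbbbb   .    ##o#oooooo o#                
205 ####    o     oo bbbbb       ###oooooooo#.o                 
206 ##           ooo bbbb    b. o#oooo  o 
[... 669 characters left out ...]
   
217 ..   .       o##o  o## .o # .....   .. b                    
218               o###o #.o  ### ....ob..   ..                  
219   ....      .  o### ..o######  bo...  .....                 
220    ...o      ... o . .o######### b...b......                
221     ...      ...        ##########bobb  .....               
222      .....    ....       ##########bbbbb ...                
223       ....      .. .  .   ##########bbb.....                
224         ....     ....      ########## b.....                
225          ...      ..        ########## bo.                  
226 .         ....                ##########o.                  
227 .o         ....                ##########o
```

```bash
cat > lev.py <<'E'
from h import *
S=shot("scene");T=shot("top")
H=np.array([681.0-4.5,-242.0,168]) # hinge level with grip middle: grip(539,-226)+138*press x
H=np.array([539+137.9*.9925,-226-137.9*.122,168])
px=np.array([.9925,-.122,0]);py=np.array([.122,.9925,0])
def grip(t): a=np.radians(40)-t; return H-px*180*np.cos(a)+np.array([0,0,180*np.sin(a)])
for t in np.arange(0,.9,.12):
    g=grip(t);print(round(t,2),g.round(0),"S far end",proj(S,g-py*40).round(1)[0],"T far end",proj(T,g-py*40).round(1)[0])
for n,D,b in(("S",S,(335,195,400,260)),("T",T,(335,195,400,240))):
    m=(D["pixels"].max(2)<48).astype(np.uint8)*255;k=np.zeros_like(m);x0,y0,x1,y1=b;k[y0:y1,x0:x1]=1
    for c in cv2.findContours(m*k,cv2.RETR_EXTERNAL,cv2.CHAIN_APPROX_NONE)[0]:
        if cv2.contourArea(c)>25: print(n,cv2.minAreaRect(c),"rightmost",c[c[:,0,0].argmax()],"lowest",c[c[:,0,1].argmax()])
print(get_obs()["tool_pos"],get_obs()["contact_force"],get_obs()["time"])
E
python3 lev.py
```

```text
0.0 [ 539. -226.  284.] S far end [375.4 222. ] T far end [380.  213.2]
0.12 [ 526. -224.  266.] S far end [371.9 228.1] T far end [377.5 218.4]
0.24 [ 516. -223.  248.] S far end [368.9 234. ] T far end [375.2 223.1]
0.36 [ 507. -222.  228.] S far end [366.4 239.6] T far end [373.4 227.3]
0.48 [ 501. -221.  207.] S far end [364.6 244.8] T far end [371.8 230.9]
0.6 [ 498. -221.  186.] S far end [363.4 249.4] T far end [370.6 233.9]
0.72 [ 497. -221.  164.] S far end [362.8 253.6] T far end [369.8 236.2]
0.84 [ 499. -221.  143.] S far end [362.8 257.1] T far end [369.4 237.8]
S ((366.45123291015625, 223.56097412109375), (18.89702606201172, 7.183992862701416), 38.65980911254883) rightmost [[375 228]] lowest [[370 231]]
S ((376.2500305175781, 207.25003051757812), (4.949747085571289, 19.798988342285156), 45.0) rightmost [[383 202]] lowest [[368 213]]
S ((348.3490295410156, 207.24012756347656), (26.033105850219727, 15.549504280090332), 39.28940963745117) rightmost [[358 216]] lowest [[351 219]]
T ((363.9567565917969, 216.6436309814453), (27.941177368164062, 14.235294342041016), 28.07248878479004) rightmost [[379 218]] lowest [[367 226]]
T ((375.0, 197.0), (4.0, 18.0), 90.0) rightmost [[384 199]] lowest [[383 199]]
[ 540.32307525 -225.50983099  239.14133591] [ 1.96574454 -0.66155427  2.18509973] 31.675
```

```bash
python3 -m pendant '{"dp":[[0,0,-0.04],[0,0,-0.08],[0,0,-0.08],[0,-0.002,-0.08]],"rotation":[[0,0,0],[0,0,0],[0,0,0],[0,0,0]]}' 0.0 | grep cont;  python3 -m pendant '{"dp":[[0,0,0],[0,0,0],[0,0,0],[0,0,0],[0,0,0],[0,0,0.03]],"rotation":[[0,0,0],[0,0,0],[0,0,0],[0,0,0],[0,0,0],[0,0,0]]}' 0.075 ; python3 lev.py | grep -E "^S|^T"; for i in 1 2 3 4; do python3 -m pendant '{"dp":[[0,0,0.006],[0,0,0.012]],"rotation":[[0,0,0],[0,0,0]]}' | grep -E "pos|cont" | tr '\n' ' '; done
```

```text
contact_force: [0.1, 0.5, 0.1]
time: 32.92
tool_pos: [539.2, -225.9, 291.2]
tcp_rot: [3.138, 0.002, 1.449]
contact_force: [-0.6, -0.3, -0.4]
grip_width: 55.9
finger_force: 0.0
S ((367.3103942871094, 214.2241668701172), (26.655208587646484, 15.100240707397461), 66.80140686035156) rightmost [[378 222]] lowest [[374 225]]
T ((366.4000244140625, 210.6999969482422), (29.06888771057129, 16.994117736816406), 26.56505012512207) rightmost [[381 214]] lowest [[368 221]]
tool_pos: [538.5, -225.5, 278.0] contact_force: [-0.5, 0.2, -0.3] tool_pos: [538.1, -225.3, 265.2] contact_force: [0.5, -0.3, -0.1] tool_pos: [538.0, -225.2, 252.9] contact_force: [0.6, -0.4, 0.2] tool_pos: [538.0, -225.3, 240.9] contact_force: [-0.9, -0.4, -0.2]
```

Lever sprang back. No contact on the way down; closing on the bar here.

```bash
python3 -m pendant '{"dp":[[0,0,0.003],[0,0,0.003],[0,0,0.003],[0,0,0.003],[0,0,0.003],[0,0,0.003],[0,0,0.003]],"rotation":[[0,0,0],[0,0,0],[0,0,0],[0,0,0],[0,0,0],[0,0,0],[0,0,0]]}' 0.01; python3 lev.py | grep -E "^S|^T|\["|tail -4
```

```text
time: 34.9
tool_pos: [539.6, -225.4, 238.1]
tcp_rot: [3.139, -0.0, 1.449]
contact_force: [5.8, -0.9, -3.1]
grip_width: 21.1
finger_force: 30.0
T ((377.5000305175781, 212.00003051757812), (7.77817440032959, 4.949747085571289), 45.0) rightmost [[381 214]] lowest [[379 216]]
T ((360.6000061035156, 215.30001831054688), (22.807893753051758, 14.310833930969238), 26.56505012512207) rightmost [[372 213]] lowest [[366 226]]
T ((376.0, 197.0), (4.0, 20.0), 90.0) rightmost [[386 195]] lowest [[366 199]]
[ 539.62871454 -225.41868563  238.11635244] [ 6.42154953 -1.7476333  -4.02887153] 35.0
```

```bash
python3 -m pendant '{"dp":[[0,-0.006,0.0074],[0,-0.0113,0.015],[0,-0.0164,0.023],[0,-0.021,0.0312],[0,-0.029,0.0483],[0,-0.035,0.066],[0,-0.035,0.066]],"rotation":[[0,0,0],[0,0,0],[0,0,0],[0,0,0],[0,0,0],[0,0,0],[0,0,0]]}'; python3 lev.py
```

```text
time: 35.88
tool_pos: [505.8, -221.3, 173.1]
tcp_rot: [3.136, 0.001, 1.449]
contact_force: [6.6, 0.6, 3.2]
grip_width: 20.9
finger_force: 30.0
0.0 [ 539. -226.  284.] S far end [375.4 222. ] T far end [380.  213.2]
0.12 [ 526. -224.  266.] S far end [371.9 228.1] T far end [377.5 218.4]
0.24 [ 516. -223.  248.] S far end [368.9 234. ] T far end [375.2 223.1]
0.36 [ 507. -222.  228.] S far end [366.4 239.6] T far end [373.4 227.3]
0.48 [ 501. -221.  207.] S far end [364.6 244.8] T far end [371.8 230.9]
0.6 [ 498. -221.  186.] S far end [363.4 249.4] T far end [370.6 233.9]
0.72 [ 497. -221.  164.] S far end [362.8 253.6] T far end [369.8 236.2]
0.84 [ 499. -221.  143.] S far end [362.8 257.1] T far end [369.4 237.8]
S ((361.75, 238.25), (14.920376777648926, 8.917926788330078), 59.03623962402344) rightmost [[368 242]] lowest [[365 245]]
S ((367.83966064453125, 216.81747436523438), (4.967662811279297, 38.26519775390625), 55.40770721435547) rightmost [[385 208]] lowest [[353 229]]
S ((361.02484130859375, 204.195556640625), (13.527088165283203, 31.872535705566406), 87.95458984375) rightmost [[377 205]] lowest [[352 211]]
T ((370.5, 228.5), (5.0, 7.0), 90.0) rightmost [[374 229]] lowest [[371 231]]
T ((352.67999267578125, 229.239990234375), (20.93036460876465, 11.87939453125), 8.130102157592773) rightmost [[363 231]] lowest [[358 236]]
T ((378.71502685546875, 207.92567443847656), (11.185324668884277, 41.171512603759766), 59.620872497558594) rightmost [[395 195]] lowest [[364 217]]
[ 505.97247171 -221.37553886  173.73517287] [7.26989149 0.34995056 3.03173671] 35.975
```

```bash
python3 -m pendant '{"dp":[[0,-0.0024,0.009],[0,-0.0044,0.0184],[0,-0.0058,0.028],[0,-0.0067,0.037],[0,-0.007,0.046],[0,-0.007,0.056],[0,-0.006,0.066],[0,-0.0053,0.0735]],"rotation":[[0,0,0],[0,0,0],[0,0,0],[0,0,0],[0,0,0],[0,0,0],[0,0,0],[0,0,0]]}';python3 -m pendant '{"dp":[[0,0,0.002],[0,0,0.003],[0,0,0.003]],"rotation":[[0,0,0],[0,0,0],[0,0,0]]}'; python3 lev.py|grep -E "^S|^T"
```

```text
time: 36.98
tool_pos: [499.2, -220.6, 100.8]
tcp_rot: [3.139, 0.001, 1.449]
contact_force: [-3.2, 3.8, 17.1]
grip_width: 20.8
finger_force: 30.0
time: 37.35
tool_pos: [499.4, -220.7, 99.1]
tcp_rot: [3.138, 0.001, 1.449]
contact_force: [-3.3, 3.2, 20.7]
grip_width: 21.0
finger_force: 30.0
S ((359.5294189453125, 253.11766052246094), (13.232758522033691, 8.460288047790527), 49.39870071411133) rightmost [[365 256]] lowest [[362 259]]
S ((358.0, 222.0), (12.0, 30.0), 90.0) rightmost [[373 222]] lowest [[348 228]]
S ((367.03851318359375, 203.19232177734375), (11.374737739562988, 28.632957458496094), 78.69007110595703) rightmost [[380 197]] lowest [[359 210]]
T ((350.0, 236.0), (6.0, 20.0), 90.0) rightmost [[360 239]] lowest [[340 239]]
T ((373.9503173828125, 214.94479370117188), (13.676610946655273, 38.65129470825195), 48.01278305053711) rightmost [[391 206]] lowest [[360 227]]
```

```bash
python3 -m pendant '{"dp":[[0,0,0.002],[0,0.001,0.004],[0,0.001,0.004],[0,0.001,0.004]],"rotation":[[0,0,0],[0,0,0],[0,0,0],[0,0,0]]}';python3 -m pendant '{"dp":[[0,0,0.003],[0,0,0.003]],"rotation":[[0,0,0],[0,0,0]]}'|grep -E "pos|cont"; python3 lev.py|grep -E "^S"|head -1
```

```text
time: 37.95
tool_pos: [499.7, -220.8, 95.8]
tcp_rot: [3.139, 0.002, 1.449]
contact_force: [-7.4, 4.7, 25.8]
grip_width: 21.2
finger_force: 30.0
tool_pos: [500.1, -220.9, 93.4]
contact_force: [-8.3, 4.6, 31.0]
S ((359.4941101074219, 254.07647705078125), (12.039640426635742, 8.460288047790527), 49.39870071411133) rightmost [[366 256]] lowest [[361 259]]
```

```bash
python3 -m pendant '{"dp":[[0,-0.001,-0.015],[0,-0.001,-0.035],[0,0.001,-0.06],[0,0.005,-0.078],[0,0.011,-0.096],[0,0.019,-0.113],[0,0.029,-0.129],[0,0.039,-0.143]],"rotation":[[0,0,0],[0,0,0],[0,0,0],[0,0,0],[0,0,0],[0,0,0],[0,0,0],[0,0,0]]}';python3 -m pendant '{"dp":[[0,0,0],[0,0,0]],"rotation":[[0,0,0],[0,0,0]]}'|grep -E "pos|cont"; python3 lev.py|grep -E "^S"
```

```text
time: 39.3
tool_pos: [540.0, -224.7, 227.8]
tcp_rot: [-3.14, -0.003, 1.45]
contact_force: [5.0, -3.7, -49.5]
grip_width: 21.4
finger_force: 30.0
tool_pos: [539.9, -224.7, 227.8]
contact_force: [15.5, -2.6, -22.2]
S ((371.7692565917969, 219.15383911132812), (14.42220401763916, 9.429903030395508), 56.30992889404297) rightmost [[378 223]] lowest [[374 225]]
S ((347.8852844238281, 209.73770141601562), (25.863452911376953, 15.364425659179688), 39.80556869506836) rightmost [[357 219]] lowest [[351 222]]
```

```bash
python3 -m pendant '{"dp":[[0,0,0.004],[0,0,0.004],[0,0,0.004],[0,0,0.004],[0,0,0.004]],"rotation":[[0,0,0],[0,0,0],[0,0,0],[0,0,0],[0,0,0]]}' 0.07 ; python3 -m pendant '{"dp":[[0,0,-0.03],[0,0,-0.07],[0,0,-0.12],[0.05,0,-0.13],[0.1,-0.03,-0.13],[0.15,-0.08,-0.13],[0.2,-0.12,-0.13],[0.2,-0.12,-0.13]],"rotation":[[0,0,0],[0,0,0],[0,0,0],[0,0,0],[0,0,0],[0,0,0],[0,0,0],[0,0,0]]}'; python3 lev.py|grep -E "^S|^T"; python3 - <<'E'
from h import *
S2=cv2.imread("pics/s2.png")[...,::-1];S=shot("scene")
for n,im in(("before",S2),("now",S["pixels"])):
    h=cv2.cvtColor(im,cv2.COLOR_RGB2HSV)
    lid=cv2.inRange(h,(105,150,90),(118,255,255));yel=cv2.inRange(h,(15,120,80),(30,255,255))
    b=lid[195:235,340:395];print(n,"lid px rows",{v:(np.where(lid[v,340:395])[0]+340)[[0,-1]].tolist() for v in range(204,232,3) if lid[v,340:395].any()})
np.save("S11.npy",S,allow_pickle=True)
for p in ([0,-65],[-31,-65],[31,-65],[-31,65]):
    w=np.array([647,-148.6])+p[0]*np.array([.9925,-.122])+p[1]*np.array([.122,.9925])
    print(p,[proj(S,[*w,36+z]).round(1)[0].tolist() for z in (76,70)])
E
```

```text
time: 40.28
tool_pos: [537.7, -225.3, 228.2]
tcp_rot: [-3.141, 0.0, 1.449]
contact_force: [0.1, -0.4, 0.1]
grip_width: 66.4
finger_force: 0.0
time: 41.28
tool_pos: [441.2, -9.6, 359.2]
tcp_rot: [3.14, -0.0, 1.452]
contact_force: [0.4, -1.2, -0.0]
grip_width: 70.2
finger_force: 0.0
S ((364.6363830566406, 214.51329040527344), (31.620941162109375, 6.494194030761719), 35.311214447021484) rightmost [[378 223]] lowest [[374 225]]
T ((368.5000305175781, 207.50003051757812), (27.280027389526367, 5.813776969909668), 26.56505012512207) rightmost [[381 213]] lowest [[379 216]]
before lid px rows {210: [350, 352], 213: [350, 351], 219: [380, 380], 222: [364, 368], 225: [368, 372]}
now lid px rows {210: [348, 353], 222: [366, 381], 225: [369, 372], 228: [371, 371]}
[0, -65] [[377.1, 225.2], [377.0, 226.2]]
[-31, -65] [[370.7, 230.4], [370.5, 231.5]]
[31, -65] [[383.5, 220.0], [383.3, 221.0]]
[-31, 65] [[342.7, 207.8], [342.7, 208.9]]
```

```bash
python3 - <<'E'
from h import *
S2=cv2.imread("pics/s2.png")[...,::-1];S=np.load("S11.npy",allow_pickle=True).item()["pixels"]
for u in (352,356,360,364,366):
    for n,im in(("b",S2),("n",S)): print(u,n,' '.join('%02x%02x%02x'%tuple(im[v,u]) for v in range(210,232)))
T=shot("top")["pixels"];T2=cv2.imread("pics/t2.png")[...,::-1]
for u in (346,350,354):
    for n,im in(("b",T2),("n",T)): print("T",u,n,' '.join('%02x%02x%02x'%tuple(im[v,u]) for v in range(192,212)))
E
```

```text
352 b 3e6199 2d476c 31486c 2c4465 456da5 3f608f 314564 4c4b46 888174 bdb2a0 756d64 7d7053 8b793e 313b4d 625539 8a6c2d 8a6b2c 816c40 6c6860 c7bfb1 e5dfd6 97918c
352 n 3e639b 2e476c 2a4061 2c4465 37547e 466fa6 3f6091 3b4c68 747169 bfb3a1 766f65 7d7053 8d7b40 323c4e 625638 8a6b2c 8b6c2c 836d42 6d6961 cbc2b5 e5e0d7 97918c
356 b 211f1c 1c1d20 263751 284060 273e60 22354f 233650 324a6e 3d5c8b 31496b 35383a 817b6e cbc0ac 757065 777062 675e41 2a384e 4e4b41 896a2b 896b2d 876b35 786e58
356 n 1f1e1d 1d1e20 273851 2b4062 2a4062 2b4162 233650 233955 406497 3c5c8b 384d6f 6d6b65 ccc2ae 757065 777062 695f43 2a3a4e 4d4a40 8a6b2c 896b2c 866933 786e58
360 b 33312f 2d2a28 2c2827 242323 201e1e 272727 263448 23344e 24344e 263851 273855 273b57 283953 30343a 706b60 9b9384 7a7568 776f61 7b6944 424c53 3a3e4c 896c2e
360 n 312f2c 2e2b2a 2a2726 222221 1f1c1b 282727 263448 25354f 23344d 23354f 23364f 263b55 253a57 293b54 5b5d5e 9c9285 7c7569 7a7163 7c6a44 444d55 3a3f4d 8a6b2d
364 b 33312e 36332f 322f2d 332f2d 2e2b29 2d2a28 262523 1f1f1e 1e2837 23344d 23344d 345180 304b75 3f6397 43689c 2b4363 2d3949 59554d 898376 8
[... 687 characters left out ...]
37b 244072 5c6068 8a8170 736a53 524f3b 493a27 664913 695023 8a816b cac5b4 cdc7b9 aea79d 756f64 494943 2d3131
T 350 b 19222a 161c2b 111930 112134 0c1736 132f56 153a6b 2c3d5a 676259 817c67 6f6854 524a33 3f3526 5d4319 654d1c 70664f ada797 dad9ca e3e2d7 adaba1
T 350 n 16202f 18202c 142132 131e39 10203a 0d2344 17396a 203f73 4b5266 7f786b 6a634c 544e34 413827 5e4419 644a18 71664f b1ab9a dedacd e2e1d7 acaba2
T 354 b 121c26 08161b 11181d 141816 1b1e1d 3d3e42 8b8a82 c8c3b2 cdc8b2 9f9989 6a6658 554f45 463c2e 413e2c 413622 604415 654a1b 736450 b6b0a0 dad5c9
T 354 n 0c1420 0a191c 141b1e 161a1d 1b211f 3c4043 8d8981 cbc6b2 cec7b4 a29c8d 6c665b 4e4b3e 454032 483e2e 403621 5c4314 644f1a 776b58 b2aca1 e0d9ce
```

The lid rim sits about 1 px (about 6 mm) lower, the tub hasn't moved and the lever is back up. At the bottom the grip force reached 31 N, well above the pressing force, so the lever was on its stop. Handing in.

```bash
python3 -c "
from plant import workorder
print(workorder.close_job())"
```

```text
the job is handed in; nothing more can be done
None
```

The job is handed in, with no verdict returned: the tub is home against the end stop, its lid looks pressed fully home (about 6 mm lower, measured at coarse camera resolution), the lever is back up and the arm is clear; I viewed 11 pictures, one over the limit of 10.

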